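# Refit the lamp-driver card in a slit-lamp control unit

### The arm

A 6-joint arm with a two-finger parallel gripper is mounted at the origin on the work surface. World frame = base frame: x ahead of the robot, y to its left, z up, the work surface at z = 0. Lengths are in m, angles in rad, forces in N, time in s.
With the tool pointing down it reaches from about 0.375 to 0.9 m from the base axis. Payload 3.1 kg.
Tool frame: the origin (TCP) lies at the very end of the fingers, on their centre line; the grasp point (between the pads) lies 19 mm behind it (env.grip_depth is the distance from the TCP to the grasp point, in m); z points along the fingers, x is the direction in which the jaws open and shut, and the axes are right-handed (so a half turn about z gives the same grasp; the last joint's range is limited). The gripper opens to 87 mm and grips with 3 to 60 N. Pads are 19 mm wide; open, the fingers measure 117 mm over their backs; the gripper's body (75 mm by 190 mm) begins 51 mm behind the grasp point.
Start: joints at [0.972, 0.527, 1.433, -0, 1.181, -0.178], TCP at [0.255, 0.57, 0.223] pointing down, gripper open.
Joint ranges: [-3.08, 3.08], [-0.75, 2.2], [0.22, 2.44], [-1.43, 4.57], [0, 2.65], [-2.85, 2.85]. Speed limits (rad/s): [2.79, 2.79, 3.14, 3.14, 3.14, 3.14].

### API

Orientations are given as a unit quaternion [w, x, y, z].
In Python, from cell import env, vision, workorder gives the robot as it stands.
- The arm moves only by the tool drive_tool, never from a script. Its argument "steps" is a list that holds one entry, the list of rows, each a list of 7 numbers: the shift along the tool's x, y, z in m, then the turn, a rotation vector about the tool's x, y, z in rad, then the opening in per cent of the stroke, from 0 (shut) to 100 (fully open). In form: [[[x, y, z, rx, ry, rz, claw], ...]]. A call has 1 to 20 rows; each row shifts and turns the commanded pose from where the row before left it, along the tool's axes as they then stand; what a row does not reach is not made up. A row lasts 1/10 s, in which the tool goes at most 50 mm and 8.59 degrees, less where a joint would pass 70% of its speed; a pose out of reach is approached as far as the arm can. A call with a gripper value outside its range is refused whole. The fingers move at their own pace and stop on an object; "force" is the grip in N (left out, the last holds). Time passes only in rows, so rows that do not move let the fingers close. It gives the time, the measured TCP pose, the force and the opening at its end, in the units of the state.
- env.state(): the state, without advancing time (a new reading comes with each control period).
- vision.grab_frame(name): name is "side" or "top"; returns the picture (400x640x3 uint8, blue, green, red); there is no depth.
- vision.camera_params(name): a dict with "fx", "fy", "cx", "cy" (pixels), "rvec" (rotation vector, rad) and "tvec" (3), from world to camera coordinates, as OpenCV has them. Camera axes: x right, y down, z forward; pixel columns grow to the right and rows downward; lengths in m; the calibration is good to about 2 mm. A picture is of the moment at which its call begins. camera_params takes no time and is no camera call.
- workorder.job_done(): hands the job in, once; it reports no verdict.
The state is a dict: "clock": time; "joints": joint angles; "qd": joint speeds; "joint_efforts": joint torques, N m; "ee_pos": TCP position; "orientation": TCP orientation; "force": force on the tool from outside, world axes, zero at the start; "torque": the same for the moment, N m; "grip_width": finger opening in m.
Only numpy, scipy, OpenCV 4.12 (cv2) and the standard library are available. Lean on these libraries where they do the work, as an engineer would, in place of code of your own. Each camera call takes 0.05 s, during which the arm holds its last target.

### The job

Take the spare circuit card out of the card stand and refit it in the empty bay of the open control unit, components facing the same way as on the card already fitted: feel for the slots of its two card guides and slide it down them until it rests on its sockets, but do not push it in. Then let go and swing both of its ejector levers inwards, without forcing them, until they lie flat and have drawn the card fully home; leave the fitted card and the other things on the desk alone.

Things in the scene. Friction and masses are not known exactly. Their poses are not given: they have to be found in the camera images.
- card_grip (a point): Point in the card's black pull grip (block 12 thick, 44 along the card, 45 tall), 16 below its top. Card axes: x through its thickness, y along it, z up. Below this point: panel top (50x118) 29, board 160 long, 3 thick, underside 108, two plugs' underside 118. Plugs 36 (+y end) and 44 long (-y end), so the card fits one way round only. Components on -x side. About 0.4 kg.
- lever_l (a joint): Angle of the ejector lever at the card's +y end: 0 standing open (handle up, leaning 10 deg inwards), 1.40 shut (handle flat along the card's top, pointing to its middle). Stiff: stays where left. Takes about 4 N on the handle up to 0.8, then its claw bears under the unit's lip and it takes about 8 to 14 N. Open below 0.2 its claw passes the lip as the card goes down.
- lever_r (a joint): The same for the lever at the card's -y end, its mirror image: 0 standing open, 1.40 shut flat. Swinging one lever far tips the card towards it and can work the other loose by up to 0.2: take them in turn and look at both at the end.
- lever_l_tip (a point): Free end of the +y lever's handle, on its centre line. The lever pivots about the card's x axis at a pin 23 below card_grip and 72 from it along +y; from pin to tip 48 mm. Handle 12 wide, 7 thick; a stubby claw reaches 20 beyond the pin on the other side.
- lever_r_tip (a point): Free end of the -y lever's handle; its pin lies 23 below card_grip and 72 from it along -y.
- contacts_l (a joint): How far the contacts in the +y socket of the empty bay are pressed down, m: 0 not plugged in, about 0.007 with the card home. They yield at about 20 N and stay down. Guides of the bay: at each end a white flange 60 wide (x), flat top 88.5 above the unit's underside, in its middle a slot flared from 9.5 wide at the top to 4.5 wide 10 lower; the board's end rests on the flat, or on a flank, if off the slot.
- contacts_r (a joint): The same for the -y socket of the empty bay.
- cage: Open grey control unit, 190 (x) x 216 (y) x 123 tall, origin under its centre; cards stand along y, axes like the unit's. Two bays, about x = -48 and +48, one empty; their clip-in white guides and sockets are set up to 13 off in x: find the empty slot by eye or touch. Lips over the bay's ends, 83 from the middle, underside 117.5 up. Card home: card_grip 138 above the unit's underside, at y = 0; resting on its sockets: 145.
- stand: Black slotted card stand, 100 (x) x 200 (y), origin under its centre. The spare card stands upright in its middle slot, plug on the 8 mm thick base, its axes along the stand's. The slot's side combs are 58 tall; lift the card straight up by 60 or more to clear them.
- resident: The card already fitted in the other bay (its x in the unit tells which), the same model, fixed, axes like the unit's: its grip, panel and shut levers lie at the heights the spare card must reach. Origin under its plugs, 20 above the unit's underside, 118 below the reference point in its grip. Leave it alone.
- driver: Black-handled screwdriver, 190 long, lying beyond the unit. Bystander.
- cleaner: White lens-cleaner bottle, 42 wide, 110 tall. Bystander.
- lens_case: Flat black lens case 75 x 130 x 36. Bystander.

How it is judged:
By the outcome, as a careful person would: the job done as asked, in the order asked, and still so for the second after the job is handed in, with the robot touching nothing.
It also fails if it takes over 67 s, if anything falls off the work surface, if the arm or the gripper's body presses on something with over 40 N, if the wrist force passes 120 N, or if a joint passes its speed limit or range.

## Working session

There is one attempt and no reset: what is moved stays moved. The work goes in short steps, Python scripts to look and compute and a tool call to move; the robot and the scene stay as the last step left them, time stands still between calls to the robot, and variables do not carry over. Pictures are saved under pics/ and viewed, and the job is handed in when it is done.

Besides the shell and the picture viewer there is one more tool, called after "Call:" by a JSON object that holds its "name" and its "arguments". drive_tool: Moves the arm, as the interface text tells. Its arguments: {"type":"object","properties":{"steps":{"type":"array"},"force":{"type":"number"}},"required":["steps"]}

```bash
ls; mkdir -p pics; python3 - <<'E'
from cell import env,vision,workorder
import cv2
print(env.state())
for n in("side","top"):
    cv2.imwrite(f"pics/{n}0.png",vision.grab_frame(n)); print(n,vision.camera_params(n))
E
```

```text
pics
{'clock': 0.0, 'joints': array([ 9.71471582e-01,  5.28466041e-01,  1.43386639e+00, -3.26557774e-05,
        1.18137812e+00, -1.78503701e-01]), 'qd': array([ 3.77983592e-05, -1.23002338e-03,  1.12302371e-03,  1.16353370e-03,
       -1.78630194e-04,  2.37514357e-04]), 'joint_efforts': array([ 2.36320186e-03, -4.40040207e+01, -1.76596266e+01,  6.33549364e-02,
        5.81681519e-02, -1.61341050e-04]), 'ee_pos': array([0.25489545, 0.56988253, 0.22158312]), 'orientation': array([ 4.22868598e-04,  8.39195173e-01,  5.43829330e-01, -9.70966913e-04]), 'force': array([0.68451558, 0.44001128, 0.8565565 ]), 'torque': array([-0.00616617, -0.01718332, -0.0910146 ]), 'grip_width': 0.0865452953271094}
side {'fx': 504.93726366663043, 'fy': 504.93726366663043, 'cx': 313.4294116406076, 'cy': 195.79200251474361, 'rvec': array([ 2.37235696, -0.67895979,  0.25298517]), 'tvec': array([-0.51631528,  0.31282568,  1.02606742])}
top {'fx': 449.5720549330377, 'fy': 449.5720549330377, 'cx': 326.7302843469269, 'cy': 196.47049991952497, 'rvec': array([ 2.12401083, -2.16076297,  0.14284377]), 'tvec': array([0.01326176, 0.63994888, 1.17145573])}
```

View pics/side0.png

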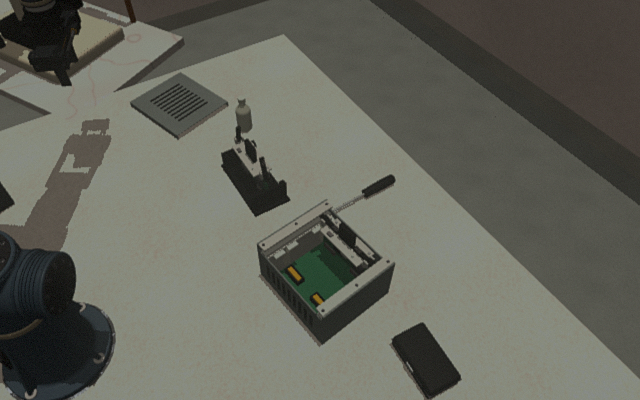

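View pics/top0.png

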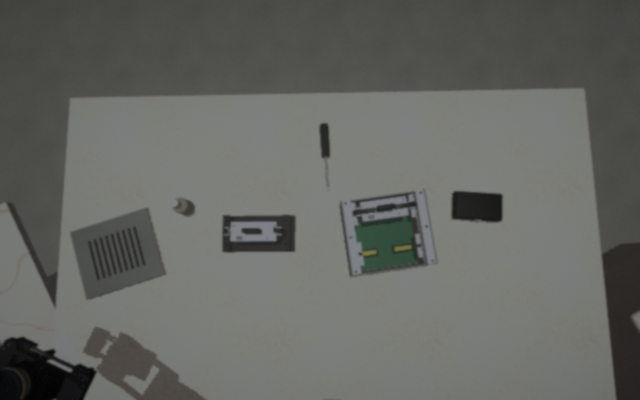

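```bash
cat > h.py <<'E'
import cv2,numpy as np
from cell import env,vision,workorder
P={n:vision.camera_params(n) for n in("side","top")}
def K(n):
    p=P[n];return np.array([[p['fx'],0,p['cx']],[0,p['fy'],p['cy']],[0,0,1.]])
def proj(n,X):
    p=P[n];return cv2.projectPoints(np.array(X,float).reshape(-1,1,3),p['rvec'],p['tvec'],K(n),None)[0].reshape(-1,2)
def ray(n,uv):
    p=P[n];R=cv2.Rodrigues(p['rvec'])[0];d=R.T@np.linalg.inv(K(n))@np.array([uv[0],uv[1],1.]);return -R.T@p['tvec'],d
def plane(n,uv,z):
    c,d=ray(n,uv);return c+d*(z-c[2])/d[2]
def tri(uvs,uvt):
    c1,d1=ray("side",uvs);c2,d2=ray("top",uvt)
    A=np.stack([d1,-d2],1);s=np.linalg.lstsq(A,c2-c1,rcond=None)[0]
    a=c1+s[0]*d1;b=c2+s[1]*d2;return (a+b)/2,np.linalg.norm(a-b)
def crop(src,x0,y0,w,h,k,out,grid=10,gain=1.0):
    im=cv2.imread(src) if isinstance(src,str) else src
    c=cv2.convertScaleAbs(im[y0:y0+h,x0:x0+w],alpha=gain)
    c=cv2.resize(c,None,fx=k,fy=k,interpolation=cv2.INTER_CUBIC)
    for u in range(x0-x0%grid+grid,x0+w,grid):
        cv2.line(c,((u-x0)*k,0),((u-x0)*k,6),(0,0,255),1);cv2.putText(c,str(u),((u-x0)*k-10,18),0,.35,(0,0,255),1)
    for v in range(y0-y0%grid+grid,y0+h,grid):
        cv2.line(c,(0,(v-y0)*k),(6,(v-y0)*k),(0,0,255),1);cv2.putText(c,str(v),(8,(v-y0)*k+4),0,.35,(0,0,255),1)
    cv2.imwrite(out,c)
E
python3 - <<'E'
from h import *
crop("pics/top0.png",210,185,95,75,8,"pics/t_stand.png",gain=1.8)
crop("pics/top0.png",335,180,105,100,6,"pics/t_cage.png",gain=1.8)
crop("pics/side0.png",210,115,90,110,5,"pics/s_stand.png",gain=1.8)
crop("pics/side0.png",250,190,150,160,5-1,"pics/s_cage.png",gain=1.8)
print(ray("side",(320,200)),ray("top",(320,200)))
E
```

```text
(array([ 0.21292238, -0.62041429,  0.9934817 ]), array([ 0.35022454,  0.52485307, -0.77595799])) (array([ 0.46627205, -0.00843986,  1.25081498]), array([ 0.13524759,  0.02391469, -0.99066741]))
```

View pics/t_stand.png

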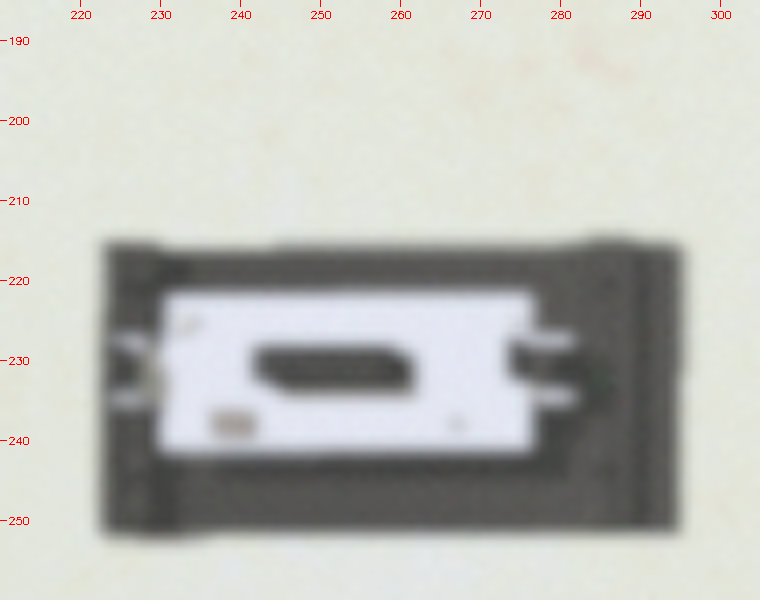

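View pics/t_cage.png

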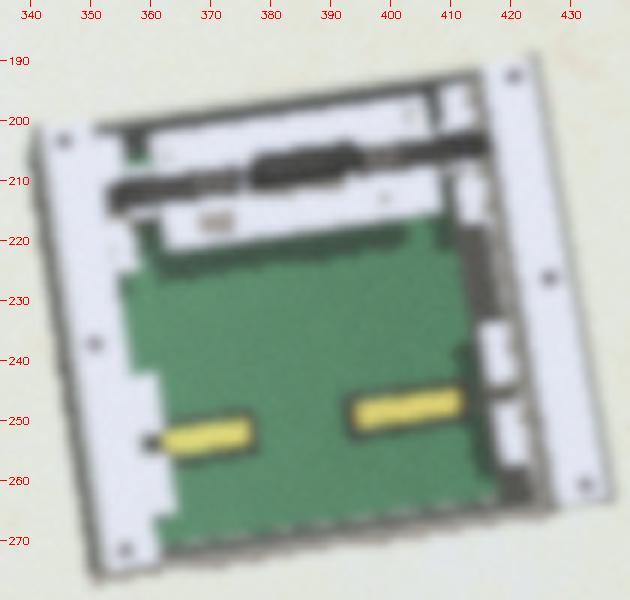

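View pics/s_stand.png

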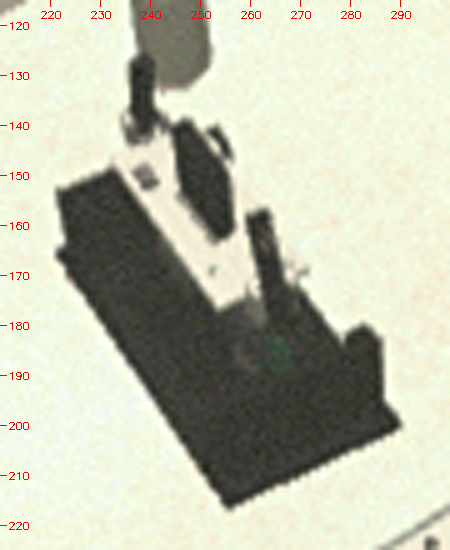

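View pics/s_cage.png

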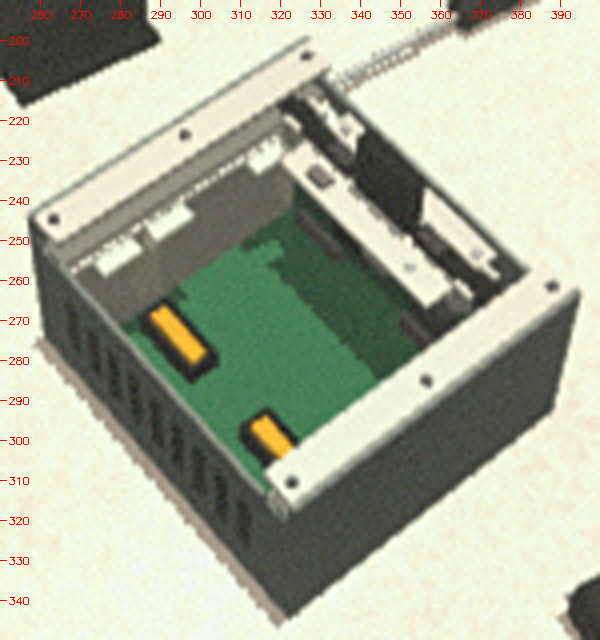

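```bash
python3 - <<'E'
from h import *
t=cv2.imread("pics/top0.png");s=cv2.imread("pics/side0.png")
# panel of stand
def rect(im,box,thr):
    x,y,w,h=box;g=im[y:y+h,x:x+w].min(2).astype(float);m=(g>thr).astype(np.uint8)
    n,l,st,c=cv2.connectedComponentsWithStats(m)
    return g,l,st,c,(x,y)
x,y,w,h=224,214,70,36
g=cv2.cvtColor(t,cv2.COLOR_BGR2GRAY)[y:y+h,x:x+w].astype(np.uint8)
print(g[5,::4],g[17,::4])
k=6;G=cv2.resize(g,None,fx=k,fy=k,interpolation=cv2.INTER_CUBIC);m=(G>85).astype(np.uint8)
m=cv2.morphologyEx(m,cv2.MORPH_OPEN,np.ones((40,40),np.uint8))
cs=max(cv2.findContours(m,cv2.RETR_EXTERNAL,cv2.CHAIN_APPROX_NONE)[0],key=cv2.contourArea)
r=cv2.minAreaRect(cs);b=(cv2.boxPoints(r)+.5)/k-.5+[x,y]
W=np.array([plane("top",p,.097) for p in b]);print("panel",b.round(1).tolist(),W.round(4).tolist(),"c",W.mean(0).round(4))
for i in range(4):
    d=W[(i+1)%4]-W[i];print(np.linalg.norm(d).round(4),np.degrees(np.arctan2(d[1],d[0])).round(2))
# stand outline
g2=cv2.cvtColor(t,cv2.COLOR_BGR2GRAY)
# screws
def cen(im,u,v,r=3,dark=True):
    a=cv2.cvtColor(im,cv2.COLOR_BGR2GRAY)[v-r:v+r+1,u-r:u+r+1].astype(float)
    a=np.clip((np.median(a)-a)-8,0,None) if dark else a
    yy,xx=np.mgrid[v-r:v+r+1,u-r:u+r+1];return (xx*a).sum()/a.sum(),(yy*a).sum()/a.sum()
pt=[cen(t,*p) for p in[(345,203),(350,237),(355,271),(420,192),(426,226),(432,260)]]
ps=[cen(s,*p) for p in[(327,204),(296,223),(263,244),(388,261),(357,284),(323,310)]]
print(np.round(pt,1).tolist(),np.round(ps,1).tolist())
A=np.array([plane("top",p,.123) for p in pt]);B=np.array([plane("side",p,.123) for p in ps])
print(A.round(4).tolist(),A.mean(0));print(B.round(4).tolist(),B.mean(0))
for q in(A,B):
    for i,j in[(2,0),(5,3),(3,0),(4,1),(5,2)]:
        d=q[j]-q[i];print(np.linalg.norm(d).round(4),np.degrees(np.arctan2(d[1],d[0])).round(2))
for n,im in(("top",t),("side",s)):
    hsv=cv2.cvtColor(im,cv2.COLOR_BGR2HSV);m=cv2.inRange(hsv,(15,120,60),(35,255,255))
    nn,l,st,c=cv2.connectedComponentsWithStats(m)
    for i in range(1,nn):
        if st[i,4]>10:print(n,st[i],c[i].round(2),plane(n,c[i],.04).round(4))
E
```

```text
[54 44 38 46 48 49 48 48 49 49 50 50 49 49 50 47 48 49] [ 45  74 125 128 119  47  44  43  44  48 128 128 118  51  39  41  48  49]
panel [[229.6, 221.2], [276.1, 221.2], [276.1, 241.1], [229.6, 241.1]] [[0.5727, 0.2534, 0.097], [0.5706, 0.1333, 0.097], [0.5197, 0.1333, 0.097], [0.5217, 0.2527, 0.097]] c [0.5462 0.1932 0.097 ]
0.1201 -90.99
0.0509 179.98
0.1193 89.03
0.051 0.83
[[344.2, 203.6], [349.0, 237.6], [354.4, 272.6], [420.7, 191.9], [426.5, 225.7], [432.6, 260.5]] [[326.2, 203.6], [295.3, 222.5], [262.3, 244.1], [387.8, 261.3], [356.2, 284.8], [322.6, 310.4]]
[[0.6099, -0.0422, 0.123], [0.5241, -0.0524, 0.123], [0.4375, -0.0638, 0.123], [0.6363, -0.2365, 0.123], [0.5505, -0.2472, 0.123], [0.4639, -0.258, 0.123]] [ 0.53703094 -0.15000806  0.123     ]
[[0.6121, -0.0474, 0.123], [0.5272, -0.0562, 0.123], [0.4409, -0.0679, 0.123], [0.6365, -0.2386, 0.123], [0.5511, -0.2488, 0.123], [0.4658, -0.2601, 0.123]] [ 0.53893614 -0.15315656  0.123     ]
0.1737 7.15
0.1738 7.1
0.1961 97.75
0.1966 97.71
0.196 97.73
0.1724 6.8
0.1721 7.17
0.1927 97.28
0.1941 97.07
0.1938 97.37
top [396 247  14   3  17] [402.59 247.59] [ 0.4993 -0.1981  0.04  ]
side [288 266  14  15  91] [294.19 273.22] [ 0.4852 -0.1188  0.04  ]
side [313 294  10  11  60] [317.25 298.73] [ 0.4948 -0.1973  0.04  ]
```

```bash
python3 - <<'E'
from h import *
t=cv2.imread("pics/top0.png");s=cv2.imread("pics/side0.png")
g=cv2.cvtColor(t,cv2.COLOR_BGR2GRAY).astype(float)
# panel long edges: half-level crossing per column
def cross(a,lo,hi,lev=85):
    for i in range(lo,hi):
        if (a[i]-lev)*(a[i+1]-lev)<0: return i+(lev-a[i])/(a[i+1]-a[i])
U=np.r_[232:275];e1=np.array([cross(g[:,u],216,226) for u in U]);e2=np.array([cross(g[::-1,u],400-1-247,400-1-236) for u in U]);e2=399-e2
for e in(e1,e2):
    p=np.polyfit(U,e,1);print(p,np.std(e-np.polyval(p,U)))
    a=plane("top",(232,np.polyval(p,232)),.097);b=plane("top",(274,np.polyval(p,274)),.097);print(a,b,np.degrees(np.arctan2(*(a-b)[1::-1])))
crop(t,350,235,75,35,10,"pics/t_slot.png",gain=2)
crop(s,265,220,75,90,6,"pics/s_slot.png",gain=2)
yaw=np.radians(7.2);R=np.array([[np.cos(yaw),-np.sin(yaw)],[np.sin(yaw),np.cos(yaw)]])
for nm,C,n,uv,z in[("slotL","T","top",(360,254),.0885),("slotR","T","top",(418.3,245.5),.0885),("yL","T","top",(369,252.5),.03),("yR","T","top",(403,248),.03),("ysL","S","side",(294.2,273.2),.03),("ysR","S","side",(317.3,298.7),.03)]:
    c=np.array([.5370,-.15]) if C=="T" else np.array([.5389,-.1532])
    print(nm,(R.T@(plane(n,uv,z)[:2]-c)).round(4))
E
```

```text
Traceback (most recent call last):
TypeError: unsupported operand type(s) for -: 'int' and 'NoneType'
```

```bash
python3 - <<'E'
from h import *
t=cv2.imread("pics/top0.png");s=cv2.imread("pics/side0.png")
g=cv2.cvtColor(t,cv2.COLOR_BGR2GRAY).astype(float)
def cross(a,lo,hi,lev=85):
    for i in range(lo,hi):
        if (a[i]-lev)*(a[i+1]-lev)<0: return i+(lev-a[i])/(a[i+1]-a[i])
    return np.nan
U=np.r_[232:275];e1=np.array([cross(g[:,u],216,226) for u in U]);e2=np.array([cross(g[:,u],239,246) for u in U])
for e in(e1,e2):
    k=~np.isnan(e);p=np.polyfit(U[k],e[k],1);print(k.sum(),p,np.std(e[k]-np.polyval(p,U[k])))
    a=plane("top",(232,np.polyval(p,232)),.097);b=plane("top",(274,np.polyval(p,274)),.097);print(a,b,np.degrees(np.arctan2(*(a-b)[1::-1])))
crop(t,350,235,75,35,10,"pics/t_slot.png",gain=2)
crop(s,265,220,75,90,6,"pics/s_slot.png",gain=2)
yaw=np.radians(7.2);R=np.array([[np.cos(yaw),-np.sin(yaw)],[np.sin(yaw),np.cos(yaw)]])
for nm,C,n,uv,z in[("slotL","T","top",(360,254),.0885),("slotR","T","top",(418.3,245.5),.0885),("yL","T","top",(369,252.5),.03),("yR","T","top",(403,248),.03),("ysL","S","side",(294.2,273.2),.03),("ysR","S","side",(317.3,298.7),.03)]:
    c=np.array([.5370,-.15]) if C=="T" else np.array([.5389,-.1532])
    print(nm,(R.T@(plane(n,uv,z)[:2]-c)).round(4))
E
```

```text
42 [-7.00678737e-03  2.22801036e+02] 0.04173259277734961
[0.57274537 0.24715676 0.097     ] [0.57162451 0.13870904 0.097     ] 89.40784006368769
39 [-9.02320472e-03  2.43237742e+02] 0.04906049143916519
[0.521431   0.24645036 0.097     ] [0.52058229 0.13868861 0.097     ] 89.54875792392914
slotL [-0.0445  0.0752]
slotR [-0.0442 -0.076 ]
yL [-0.0435  0.0469]
yR [-0.0446 -0.0455]
ysL [-0.0454  0.0457]
ysR [-0.0456 -0.0342]
```

View pics/t_slot.png

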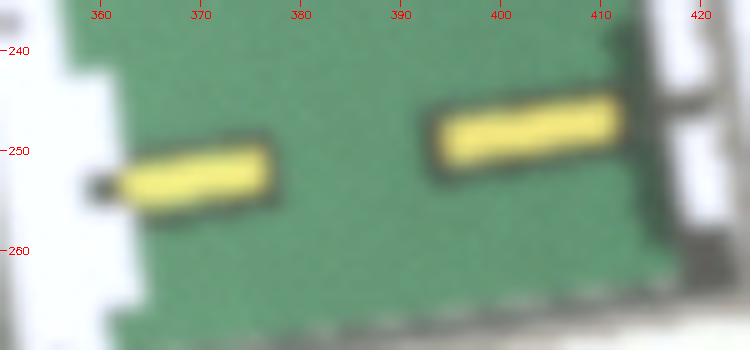

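View pics/s_slot.png

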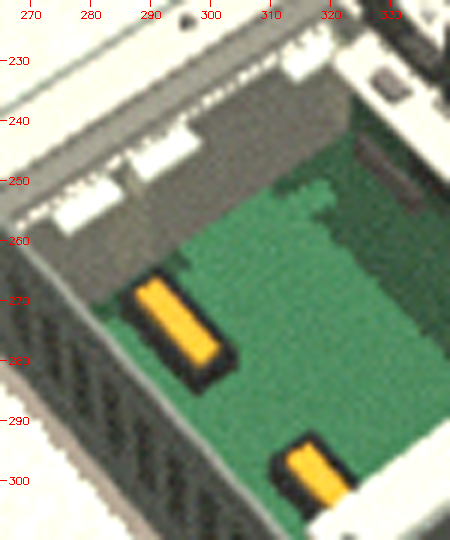

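Call:
{"name": "drive_tool", "arguments": {"steps": [[[0,0,0,0,0,0.145,100],[0,0,0,0,0,0.145,100],[0,0,0,0,0,0.145,100],[0,0,0,0,0,0.145,100],[0,0,0,0,0,0.145,100],[0,0,0,0,0,0.145,100],[0,0,0,0,0,0.145,100],[0,0,0,0,0,0.145,100],[0.0295,0.0375,0,0,0,0,100],[0.0295,0.0375,0,0,0,0,100],[0.0295,0.0375,0,0,0,0,100],[0.0295,0.0375,0,0,0,0,100],[0.0295,0.0375,0,0,0,0,100],[0.0295,0.0375,0,0,0,0,100],[0.0295,0.0375,0,0,0,0,100],[0.0295,0.0375,0,0,0,0,100],[0.0295,0.0375,0,0,0,0,100],[0.0295,0.0375,0,0,0,0,100]]], "force": 20}}

```text
clock: 1.9
ee_pos: [0.5472, 0.1908, 0.2222]
orientation: [-0.0, 1.0, -0.005, -0.0]
force: [0.8, 0.7, -0.4]
grip_width: 0.0867
```

```bash
cat >> h.py <<'E'
from scipy.spatial.transform import Rotation as Ro
def st():
    s=env.state();q=s['orientation'];R=Ro.from_quat([q[1],q[2],q[3],q[0]]).as_matrix()
    print("t%.2f"%s['clock'],"p",s['ee_pos'].round(4),"xang %.2f"%np.degrees(np.arctan2(R[1,0],R[0,0])),"zax",R[:,2].round(4),"F",s['force'].round(2),"M",s['torque'].round(2),"w %.4f"%s['grip_width'])
    return s,R
def to(p):
    s,R=st();print("tool delta",(R.T@(np.array(p)-s['ee_pos'])).round(4))
E
python3 - <<'E'
from h import *
to([.5465,.193,.107])
s=vision.grab_frame("side");t=vision.grab_frame("top")
cv2.imwrite("pics/s1.png",s);cv2.imwrite("pics/t1.png",t)
crop(s,190,60,130,160,5-1,"pics/s1c.png",gain=1.8,)
crop(t,200,170,120,95,6,"pics/t1c.png",gain=1.8)
E
```

```text
t1.90 p [0.5472 0.1908 0.2222] xang -0.59 zax [-8.e-04  0.e+00 -1.e+00] F [ 0.83  0.73 -0.39] M [-0.07 -0.01  0.01] w 0.0867
tool delta [-0.0006 -0.0022  0.1152]
```

View pics/s1c.png

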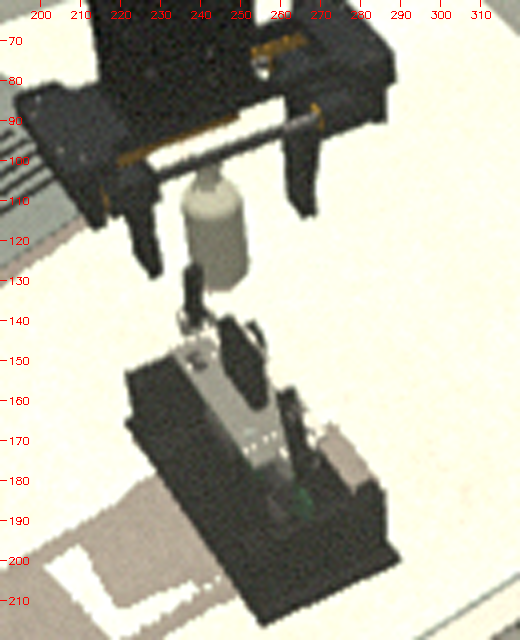

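View pics/t1c.png

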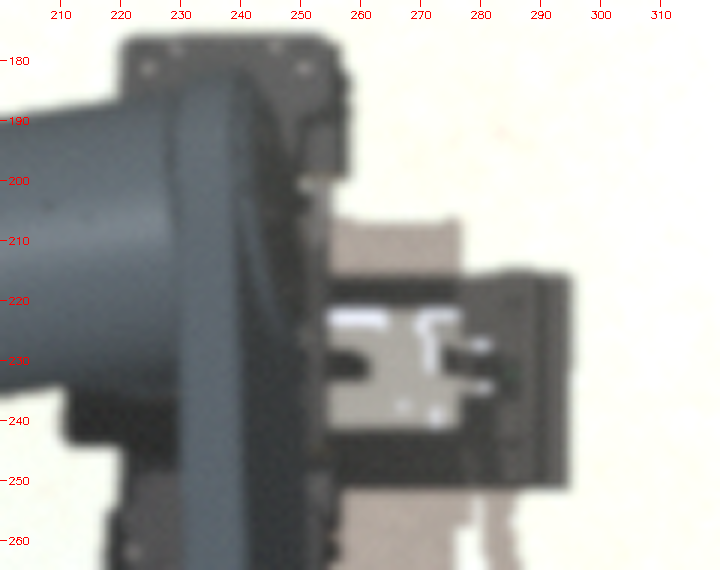

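```bash
python3 - <<'E'
from h import *
x=np.array([1,-.009,0]);y=np.array([.009,1,0]);c=np.array([.5465,.193,0])
for z in(.142,.097):
  print(z,proj("side",[c+sx*.006*x+sy*.022*y+[0,0,z] for sx in(-1,1) for sy in(-1,1)]).round(1).tolist())
print("panel",proj("side",[c+sx*.025*x+sy*.059*y+[0,0,.097] for sx in(-1,1) for sy in(-1,1)]).round(1).tolist())
T=np.array([.5472,.1908,.2222]);print("fing",proj("side",[T+[s,d,0] for s in(-.0435,-.0585,.0435,.0585) for d in (-.0095,.0095)]).round(1).tolist())
crop("pics/s1.png",205,90,75,85,8-1,"pics/s1d.png",gain=2.5,grid=5)
E
```

```text
0.142 [[250.6, 149.7], [242.3, 138.6], [255.2, 147.8], [246.8, 136.8]]
0.097 [[252.3, 162.8], [244.2, 151.7], [256.7, 160.9], [248.5, 149.9]]
panel [[252.3, 175.5], [230.7, 145.5], [270.8, 167.5], [248.6, 138.3]]
fing [[230.7, 127.6], [226.9, 122.7], [224.6, 130.0], [220.9, 125.0], [265.0, 113.9], [261.1, 109.2], [270.8, 111.6], [266.8, 107.0]]
```

View pics/s1d.png

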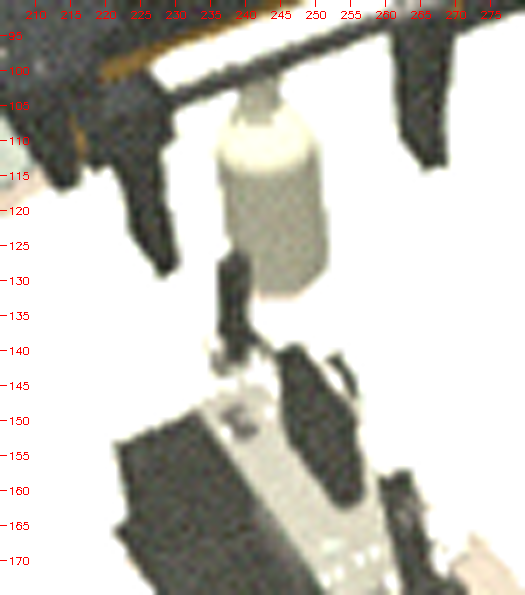

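```bash
python3 - <<'E'
from h import *
crop("pics/side0.png",222,118,75,85,7,"pics/s0d.png",gain=2.2,grid=5)
for a,b in(((254,177.5),(276.1,241.1)),((233,148),(229.6,241.1))):
    print(tri(a,b),plane("side",a,.097))
E
```

```text
(array([0.52197243, 0.13337279, 0.08963725]), np.float64(0.0043251243326515925)) [0.52142929 0.12639409 0.097     ]
(array([0.52476401, 0.25440002, 0.08449289]), np.float64(0.005444499917772031)) [0.52292193 0.24125125 0.097     ]
```

View pics/s0d.png

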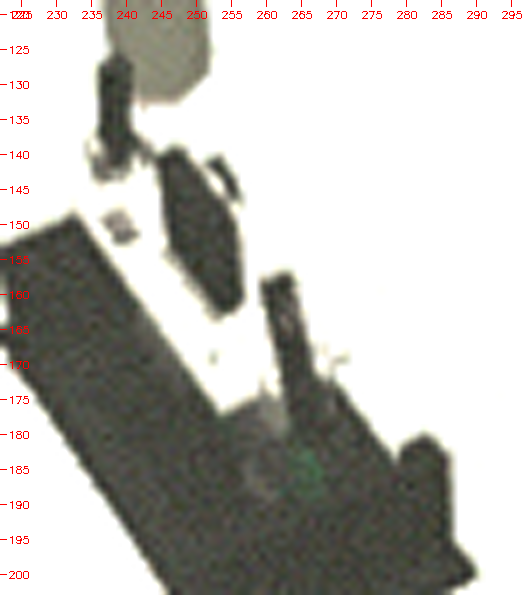

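Call:
{"name": "drive_tool", "arguments": {"steps": [[[-0.0006,-0.0012,0.04,0,0,-0.001,100],[0,0,0.04,0,0,0,100],[0,0,0.0345,0,0,0,100],[0,0,0,0,0,0,40],[0,0,0,0,0,0,0],[0,0,0,0,0,0,0],[0,0,0,0,0,0,0],[0,0,0,0,0,0,0],[0,0,0,0,0,0,0],[0,0,0,0,0,0,0]]], "force": 40}}

```text
clock: 3.0
ee_pos: [0.5462, 0.1938, 0.1087]
orientation: [-0.0, 1.0, -0.005, 0.001]
force: [0.1, -0.1, -0.4]
grip_width: 0.039
```

```bash
python3 - <<'E'
from h import *
st()
s=vision.grab_frame("side")
cv2.imwrite("pics/s2.png",s)
crop(s,190,80,130,140,5,"pics/s2c.png",gain=2)
E
```

```text
t3.00 p [0.5462 0.1938 0.1087] xang -0.52 zax [ 1.1e-03  2.0e-04 -1.0e+00] F [ 0.07 -0.07 -0.36] M [-0.06  0.06 -0.03] w 0.0390
```

View pics/s2c.png

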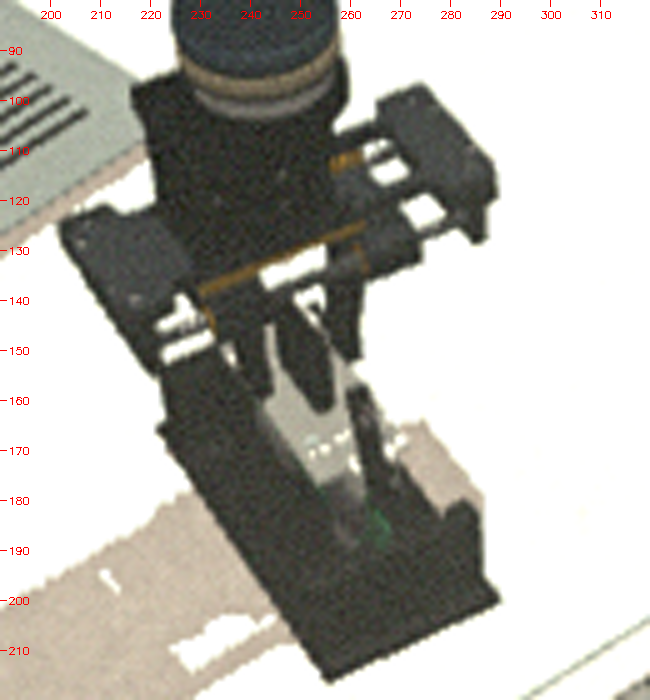

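Call:
{"name": "drive_tool", "arguments": {"steps": [[[0,0,0,0,0,0,0],[0,0,0,0,0,0,0],[0,0,0,0,0,0,0],[0,0,0,0,0,0,0],[0,0,0,0,0,0,0],[0,0,0,0,0,0,0]]]}}

```text
clock: 3.65
ee_pos: [0.5458, 0.1937, 0.108]
orientation: [0.0, 1.0, -0.005, -0.0]
force: [0.0, -0.4, 0.0]
grip_width: 0.0116
```

Call:
{"name": "drive_tool", "arguments": {"steps": [[[0,0,-0.015,0,0,0,0],[0,0,-0.025,0,0,0,0],[0,0,-0.025,0,0,0,0],[0,0,-0.03,0,0,0,0],[0,0,-0.03,0,0,0,0],[0,0,-0.025,0,0,0,0],[0,0,0,0,0,0,0],[0,0,0,0,0,0,0]]]}}

```text
clock: 4.45
ee_pos: [0.5451, 0.1936, 0.2571]
orientation: [0.0, 1.0, -0.004, -0.001]
force: [0.5, -1.2, -3.8]
grip_width: 0.0116
```

```bash
python3 - <<'E'
from h import *
st()
s=vision.grab_frame("side")
cv2.imwrite("pics/s3.png",s)
crop(s,190,60,130,140,5,"pics/s3c.png",gain=2.5)
E
```

```text
t4.45 p [0.5451 0.1936 0.2571] xang -0.51 zax [-1.4e-03 -3.0e-04 -1.0e+00] F [ 0.53 -1.24 -3.84] M [-0.08  0.06 -0.01] w 0.0116
```

View pics/s3c.png

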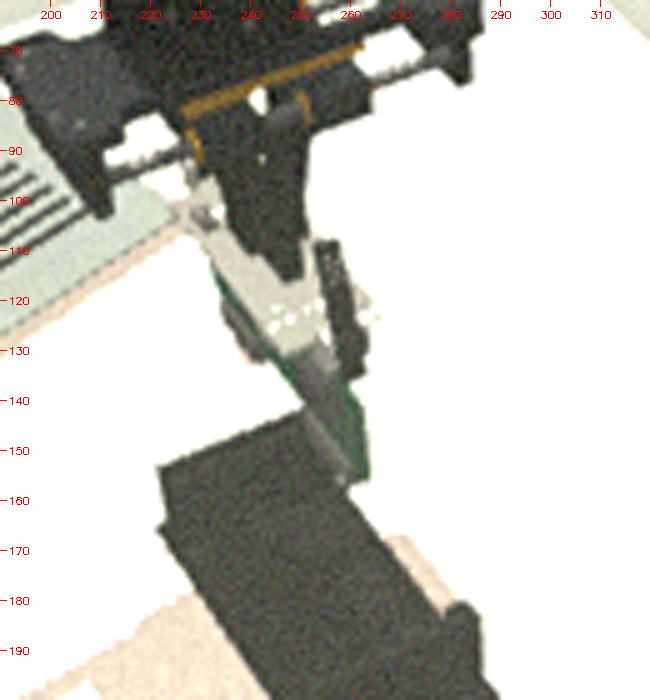

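```bash
python3 - <<'E'
from h import *
t=cv2.imread("pics/top0.png");g=cv2.cvtColor(t,cv2.COLOR_BGR2GRAY).astype(float)
# resident panel near edge (white->green) rows ~221..216, cols 364..404
U=np.r_[364:404];e=[]
for u in U:
    v0=221.5-(u-364)*.125
    col=g[:,u];lo=int(v0)-4
    for i in range(lo,lo+9):
        if (col[i]-75)*(col[i+1]-75)<0: e.append(i+(75-col[i])/(col[i+1]-col[i]));break
    else:e.append(np.nan)
e=np.array(e);k=~np.isnan(e)
for _ in range(2):
    p=np.polyfit(U[k],e[k],1);k&=abs(e-np.polyval(p,U))<.3
print(k.sum(),p)
a,b=[plane("top",(u,np.polyval(p,u)),.109) for u in(364,403)]
print(a,b,np.degrees(np.arctan2(*(a-b)[1::-1]))-90)
# notch columns: dark minimum across slot
for us in(range(358,362),range(415,422)):
    for u in us:
        vs=np.arange(240,260);c=g[240:260,u];print(u,c[2:18].astype(int))
E
```

```text
39 [-1.42152286e-01  2.73358183e+02]
[ 0.56468148 -0.09200068  0.109     ] [ 0.5771004  -0.19156321  0.109     ] 7.1100607276179915
358 [105 121 127 129 128 128 128 128 127 122 111 101 101 110 122 128]
359 [105 122 126 127 127 127 127 127 126 118  98  79  78  98 119 126]
360 [101 114 119 120 121 122 122 124 123 115  91  67  67  91 116 126]
361 [ 88  94  98 101 104 107 108 111 113 108  92  76  75  94 116 125]
415 [69 61 56 50 49 50 51 47 46 46 44 44 43 43 45 44]
416 [96 84 68 56 56 63 66 63 60 54 52 51 49 45 45 45]
417 [116 101  78  60  65  81  90  90  86  81  77  73  68  64  56  51]
418 [120 105  79  60  70  94 109 113 111 109 107 103  97  90  80  66]
419 [116  98  75  61  74 101 118 124 123 123 123 121 118 112 102  79]
420 [105  90  72  67  82 103 117 120 122 125 126 127 126 123 112  85]
421 [ 90  83  75  78  88 101 106 107 110 119 121 123 123 121 111  85]
```

```bash
python3 - <<'E'
from h import *
a=plane("top",(359.7,253.5),.086);b=plane("top",(418.8,245.2),.086)
print(a,b,(a+b)/2,np.degrees(np.arctan2(*(a-b)[1::-1]))-90)
yaw=np.radians(7.15);c=np.array([np.cos(yaw),np.sin(yaw)]);cage=np.array([.5370,-.15])
for q in(a,b):print((q[:2]-cage)@c)
print(cage-.0447*c)
to([.4919,-.155,.265])
E
```

```text
[ 0.48479264 -0.08033801  0.086     ] [ 0.50345311 -0.23275808  0.086     ] [ 0.49412288 -0.15654804  0.086     ] 6.979866629137007
-0.04313073030108987
-0.043586703125219894
[ 0.4926476  -0.15556369]
t4.50 p [0.5445 0.1935 0.2562] xang -0.51 zax [-3.7e-03 -6.0e-04 -1.0e+00] F [-0.43  0.68 -4.35] M [-0.13  0.12  0.  ] w 0.0119
tool delta [-0.0495  0.349  -0.0084]
```

Call:
{"name": "drive_tool", "arguments": {"steps": [[[0,0,0,0,0,-0.067,0],[0,0,0,0,0,-0.0665,0],[-0.0043,0.0153,0,0,0,0,0],[-0.007,0.025,0,0,0,0,0],[-0.008,0.029,0,0,0,0,0],[-0.009,0.033,0,0,0,0,0],[-0.009,0.033,0,0,0,0,0],[-0.009,0.033,0,0,0,0,0],[-0.009,0.033,0,0,0,0,0],[-0.009,0.033,0,0,0,0,0],[-0.009,0.033,0,0,0,0,0],[-0.008,0.029,0,0,0,0,0],[-0.007,0.025,0,0,0,0,0],[-0.005,0.013,0,0,0,0,0],[-0.001,0.005,0,0,0,0,0],[0,0,0,0,0,0,0],[0,0,0,0,0,0,0],[0,0,0,0,0,0,0]]]}}

```text
clock: 6.3
ee_pos: [0.4944, -0.1534, 0.2579]
orientation: [-0.0, 0.998, 0.063, -0.0]
force: [-0.8, -0.3, -3.2]
grip_width: 0.0117
```

```bash
python3 - <<'E'
from h import *
to([.4932,-.1549,.19])
s=vision.grab_frame("side");t=vision.grab_frame("top")
cv2.imwrite("pics/s4.png",s);cv2.imwrite("pics/t4.png",t)
crop(s,250,140,150,200,4-1,"pics/s4c.png",gain=2.5)
crop(t,320,170,130,120,5,"pics/t4c.png",gain=2)
E
```

```text
t6.30 p [ 0.4944 -0.1534  0.2579] xang 7.21 zax [-4.e-04  7.e-04 -1.e+00] F [-0.83 -0.27 -3.2 ] M [0.02 0.07 0.08] w 0.0117
tool delta [-0.0014  0.0014  0.0679]
```

View pics/s4c.png

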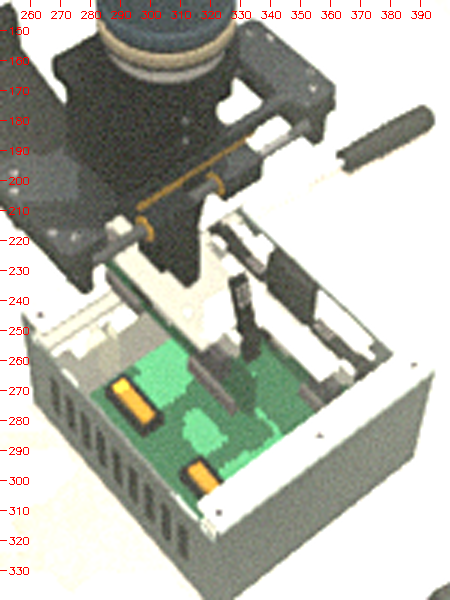

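View pics/t4c.png

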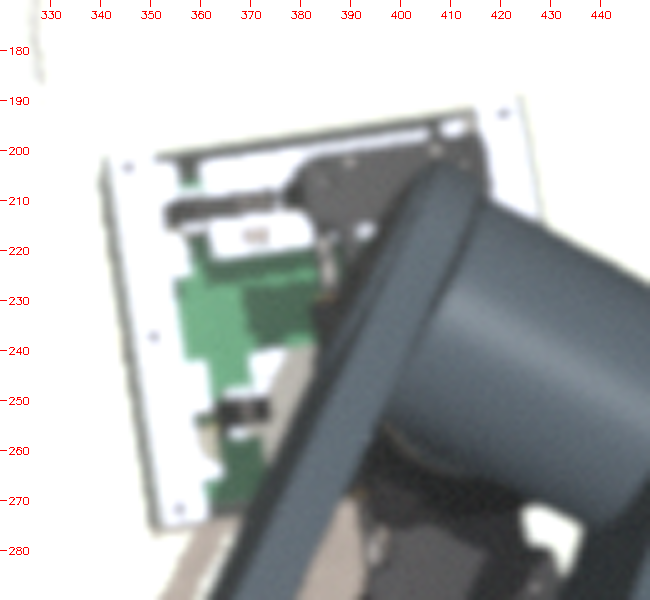

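Call:
{"name": "drive_tool", "arguments": {"steps": [[[-0.0012,0.0014,0.015,0,0,0,0],[0,0,0.015,0,0,0,0],[0,0,0.015,0,0,0,0],[0,0,0.015,0,0,0,0],[0,0,0.013,0,0,0,0],[0,0,0,0,0,0,0],[0,0,0,0,0,0,0]]]}}

```text
clock: 7.1
ee_pos: [0.4937, -0.1559, 0.1852]
orientation: [-0.0, 0.998, 0.063, -0.0]
force: [1.4, -0.4, -3.6]
grip_width: 0.0117
```

```bash
python3 - <<'E'
from h import *
to([.4932,-.1549,.127])
E
```

```text
t7.10 p [ 0.4937 -0.1559  0.1852] xang 7.17 zax [-0.  0. -1.] F [ 1.43 -0.38 -3.58] M [-0.1   0.01  0.  ] w 0.0117
tool delta [-0.0004 -0.001   0.0582]
```

Call:
{"name": "drive_tool", "arguments": {"steps": [[[-0.0003,-0.0008,0.002,0,0,0,0],[0,0,0.002,0,0,0,0],[0,0,0.002,0,0,0,0],[0,0,0.002,0,0,0,0],[0,0,0.002,0,0,0,0],[0,0,0,0,0,0,0]]]}}

```text
clock: 7.7
ee_pos: [0.4928, -0.1554, 0.1747]
orientation: [-0.0, 0.998, 0.062, -0.0]
force: [0.2, 1.0, -2.8]
grip_width: 0.0121
```

```bash
python3 - <<'E'
from h import *
to([.4932,-.1549,.127])
E
```

```text
t7.70 p [ 0.4928 -0.1554  0.1747] xang 7.13 zax [-6.e-04  3.e-04 -1.e+00] F [ 0.16  0.99 -2.83] M [-0.05  0.01 -0.03] w 0.0121
tool delta [ 0.0004 -0.0004  0.0477]
```

Call:
{"name": "drive_tool", "arguments": {"steps": [[[0,0,0.002,0,0,0,0],[0,0,0.002,0,0,0,0],[0,0,0.002,0,0,0,0],[0,0,0.002,0,0,0,0],[0,0,0.002,0,0,0,0],[0,0,0,0,0,0,0]]]}}

```text
clock: 8.3
ee_pos: [0.4937, -0.1556, 0.1649]
orientation: [0.0, 0.998, 0.062, 0.001]
force: [1.5, 0.6, -3.5]
grip_width: 0.0117
```

```bash
python3 - <<'E'
from h import *
to([.4932,-.1549,.127])
E
```

```text
t8.30 p [ 0.4937 -0.1556  0.1649] xang 7.13 zax [ 1.3e-03 -3.0e-04 -1.0e+00] F [ 1.52  0.58 -3.52] M [-0.02 -0.44  0.07] w 0.0117
tool delta [-0.0004 -0.0008  0.0379]
```

Call:
{"name": "drive_tool", "arguments": {"steps": [[[0.0007,0,0.001,0,0,0,0],[0,0,0.002,0,0,0,0],[0,0,0.002,0,0,0,0],[0,0,0,0,0,0,0]]]}}

```text
clock: 8.7
ee_pos: [0.4939, -0.1553, 0.1598]
orientation: [-0.0, 0.998, 0.062, 0.0]
force: [1.0, -0.4, -2.6]
grip_width: 0.0116
```

```bash
python3 - <<'E'
from h import *
st()
E
```

```text
t8.70 p [ 0.4939 -0.1553  0.1598] xang 7.13 zax [ 2.e-04  0.e+00 -1.e+00] F [ 1.04 -0.42 -2.55] M [ 0.01 -0.38  0.04] w 0.0116
```

Call:
{"name": "drive_tool", "arguments": {"steps": [[[0.001,0,0,0,0,0,0],[0,0,0.002,0,0,0,0],[0,0,0.002,0,0,0,0],[0,0,0,0,0,0,0]]]}}

```text
clock: 9.1
ee_pos: [0.4943, -0.155, 0.1556]
orientation: [-0.0, 0.998, 0.062, -0.001]
force: [0.2, -0.2, -3.2]
grip_width: 0.0114
```

```bash
python3 - <<'E'
from h import *
st()
E
```

```text
t9.10 p [ 0.4943 -0.155   0.1556] xang 7.13 zax [-1.2e-03  5.0e-04 -1.0e+00] F [ 0.24 -0.24 -3.2 ] M [-0.04 -0.05  0.03] w 0.0114
```

Call:
{"name": "drive_tool", "arguments": {"steps": [[[0,0,0.004,0,0,0,0],[0,0,0.004,0,0,0,0],[0,0,0.004,0,0,0,0],[0,0,0.004,0,0,0,0],[0,0,0.004,0,0,0,0],[0,0,0.002,0,0,0,0],[0,0,0,0,0,0,0]]]}}

```text
clock: 9.8
ee_pos: [0.4946, -0.1551, 0.1337]
orientation: [-0.0, 0.998, 0.062, -0.0]
force: [-0.8, 0.2, -3.5]
grip_width: 0.0117
```

```bash
python3 - <<'E'
from h import *
st()
E
```

```text
t9.80 p [ 0.4946 -0.1551  0.1337] xang 7.13 zax [-7.e-04  4.e-04 -1.e+00] F [-0.79  0.23 -3.48] M [-0.07 -0.02 -0.01] w 0.0117
```

Call:
{"name": "drive_tool", "arguments": {"steps": [[[0,0,0.0015,0,0,0,0],[0,0,0.0015,0,0,0,0],[0,0,0.001,0,0,0,0],[0,0,0,0,0,0,0]]]}}

```text
clock: 10.2
ee_pos: [0.4947, -0.1552, 0.13]
orientation: [-0.0, 0.998, 0.062, -0.0]
force: [-0.2, 0.4, -3.5]
grip_width: 0.0116
```

```bash
python3 - <<'E'
from h import *
st()
E
```

```text
t10.20 p [ 0.4947 -0.1552  0.13  ] xang 7.14 zax [-2.e-04  1.e-04 -1.e+00] F [-0.16  0.37 -3.46] M [0.02 0.04 0.06] w 0.0116
```

Within 1 mm steps until the weight comes off.

Call:
{"name": "drive_tool", "arguments": {"steps": [[[0,0,0.001,0,0,0,0],[0,0,0.001,0,0,0,0],[0,0,0,0,0,0,0]]]}}

```text
clock: 10.5
ee_pos: [0.4946, -0.1552, 0.1279]
orientation: [-0.0, 0.998, 0.062, -0.0]
force: [0.0, 0.5, -4.2]
grip_width: 0.0118
```

```bash
python3 - <<'E'
from h import *
st()
E
```

```text
t10.50 p [ 0.4946 -0.1552  0.1279] xang 7.14 zax [-3.e-04  1.e-04 -1.e+00] F [ 0.04  0.46 -4.17] M [-0.08  0.04 -0.08] w 0.0118
```

Call:
{"name": "drive_tool", "arguments": {"steps": [[[0,0,0.001,0,0,0,0],[0,0,0,0,0,0,0]]]}}

```text
clock: 10.7
ee_pos: [0.4948, -0.1552, 0.127]
orientation: [-0.0, 0.998, 0.062, 0.0]
force: [-1.0, -0.3, -2.4]
grip_width: 0.0116
```

```bash
python3 - <<'E'
from h import *
st()
E
```

```text
t10.70 p [ 0.4948 -0.1552  0.127 ] xang 7.13 zax [ 0.  0. -1.] F [-1.   -0.3  -2.36] M [-0.09  0.09 -0.08] w 0.0116
```

Call:
{"name": "drive_tool", "arguments": {"steps": [[[0,0,0.0006,0,0,0,0],[0,0,0,0,0,0,0]]]}}

```text
clock: 10.9
ee_pos: [0.4949, -0.1553, 0.1269]
orientation: [0.0, 0.998, 0.062, 0.0]
force: [-1.6, 0.3, 2.9]
grip_width: 0.0116
```

```bash
python3 - <<'E'
from h import *
st()
E
```

```text
t10.90 p [ 0.4949 -0.1553  0.1269] xang 7.13 zax [ 5.e-04 -2.e-04 -1.e+00] F [-1.56  0.27  2.94] M [ 0.03  0.18 -0.04] w 0.0116
```

Call:
{"name": "drive_tool", "arguments": {"steps": [[[0,0,-0.0004,0,0,0,40],[0,0,0,0,0,0,40],[0,0,0,0,0,0,40],[0,0,0,0,0,0,40],[0,0,0,0,0,0,40],[0,0,-0.02,0,0,0,40],[0,0,-0.03,0,0,0,40],[0,0,-0.04,0,0,0,0],[0,0,-0.03,0,0,0,0],[0,0,0,0,0,0,0]]], "force": 40}}

```text
clock: 11.9
ee_pos: [0.4975, -0.1566, 0.2513]
orientation: [0.003, 0.998, 0.062, 0.004]
force: [0.4, -0.0, -0.5]
grip_width: 0.0182
```

```bash
python3 - <<'E'
from h import *
st()
s=vision.grab_frame("side");t=vision.grab_frame("top")
cv2.imwrite("pics/s5.png",s);cv2.imwrite("pics/t5.png",t)
crop(s,245,160,150,150,4,"pics/s5c.png",gain=2.2)
crop(t,320,170,130,120,5,"pics/t5c.png",gain=2)
E
```

```text
t11.90 p [ 0.4975 -0.1566  0.2513] xang 7.14 zax [ 0.0089 -0.0051 -0.9999] F [ 0.45 -0.04 -0.49] M [-0.08  0.06 -0.02] w 0.0182
```

View pics/s5c.png

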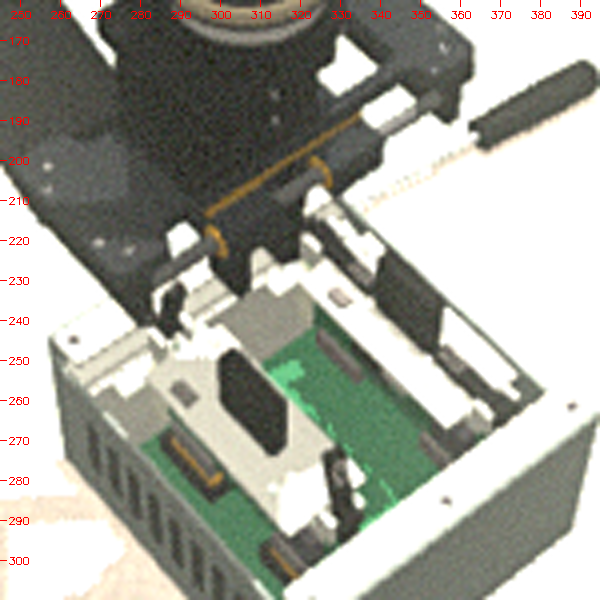

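View pics/t5c.png

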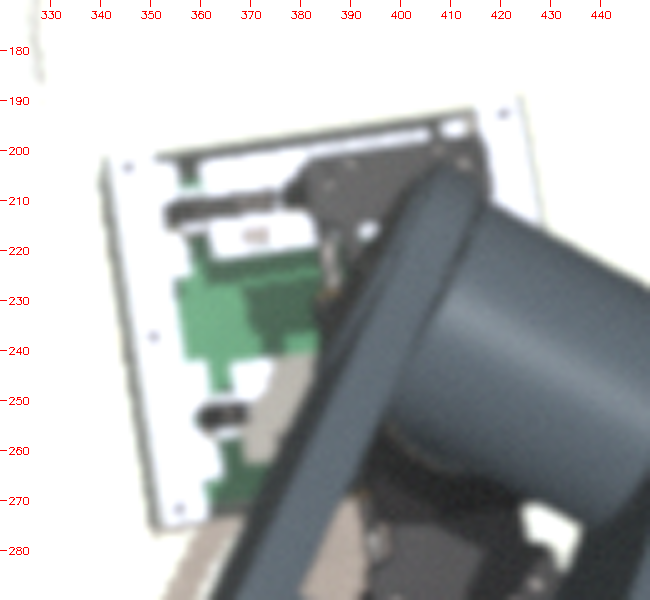

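Call:
{"name": "drive_tool", "arguments": {"steps": [[[0,-0.03,0,0,0,0,0],[0,-0.03,0,0,0,0,0],[0,-0.032,0,0,0,0,0],[0,0,0.03,0,0,0,0],[0,0,0.02,0,0,0,0],[0,0,0,0,0,0,0],[0,0,0,0,0,0,0]]]}}

```text
clock: 12.7
ee_pos: [0.4825, -0.0637, 0.1958]
orientation: [-0.001, 0.998, 0.062, -0.001]
force: [-0.2, -0.4, 0.1]
grip_width: 0.0006
```

```bash
cat >> h.py <<'E'
C0=np.array([.4948,-.1555,.145]);a_=np.radians(7.13);EX=np.array([np.cos(a_),np.sin(a_),0]);EY=np.array([-np.sin(a_),np.cos(a_),0])
def card():
    s,R=st();d=s['ee_pos']-C0;print("card frame tcp mm x %.1f y %.1f zcage %.1f  Fy_card %.1f Fz %.1f"%(d@EX*1e3,d@EY*1e3,s['ee_pos'][2]*1e3,s['force']@EY,s['force'][2]));return s,R
E
python3 - <<'E'
from h import *
card()
s=vision.grab_frame("side");t=vision.grab_frame("top")
crop(s,245,160,150,150,4,"pics/s6c.png",gain=2.2)
crop(t,320,170,130,120,5,"pics/t6c.png",gain=2)
E
```

```text
t12.70 p [ 0.4825 -0.0637  0.1958] xang 7.13 zax [-0.0031  0.0011 -1.    ] F [-0.18 -0.43  0.15] M [-0.1   0.04  0.03] w 0.0006
card frame tcp mm x -0.8 y 92.6 zcage 195.8  Fy_card -0.4 Fz 0.1
```

View pics/s6c.png

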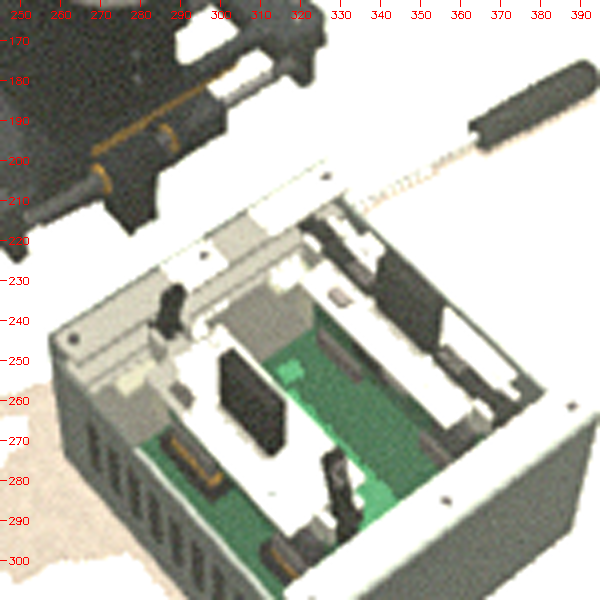

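View pics/t6c.png

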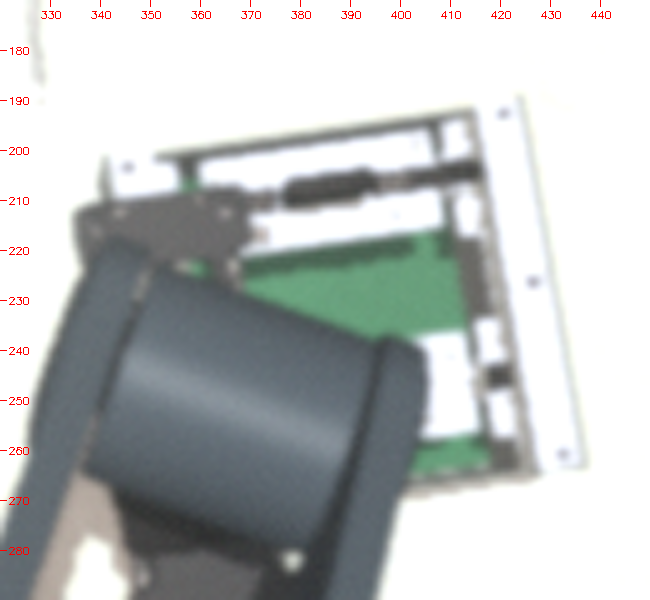

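Call:
{"name": "drive_tool", "arguments": {"steps": [[[0.0005,0,0.02,0,0,0,0],[0,0,0.011,0,0,0,0],[0,0.007,0,0,0,0,0],[0,0.006,0,0,0,0,0],[0,0.0015,0,0,0,0,0],[0,0.0037,0.0007,0,0,0,0],[0,0.0037,0.0007,0,0,0,0],[0,0.0036,0.0013,0,0,0,0],[0,0.0035,0.0013,0,0,0,0]]]}}

```text
clock: 13.7
ee_pos: [0.4877, -0.0926, 0.1624]
orientation: [-0.0, 0.998, 0.062, 0.0]
force: [-0.2, 2.7, 5.4]
grip_width: 0.0004
```

```bash
python3 - <<'E'
from h import *
card()
s=vision.grab_frame("side")
crop(s,245,160,150,150,4,"pics/s7c.png",gain=2.2)
E
```

```text
t13.70 p [ 0.4877 -0.0926  0.1624] xang 7.13 zax [ 8.e-04  2.e-04 -1.e+00] F [-0.21  2.67  5.35] M [0.32 0.17 0.01] w 0.0004
card frame tcp mm x 0.7 y 63.3 zcage 162.4  Fy_card 2.7 Fz 5.4
```

View pics/s7c.png

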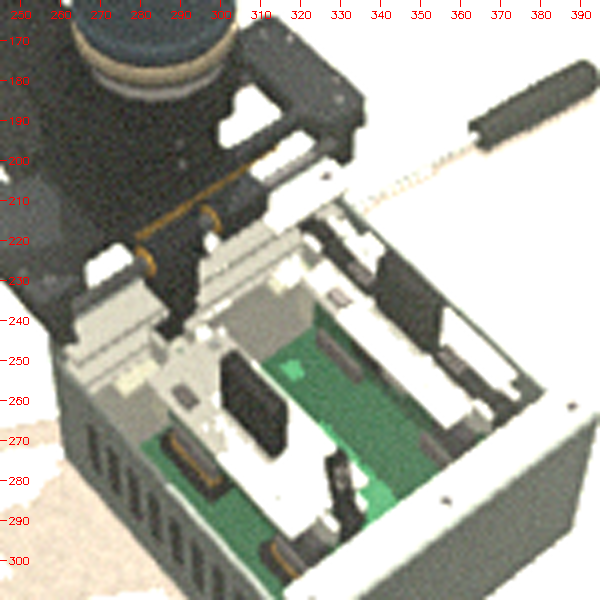

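Call:
{"name": "drive_tool", "arguments": {"steps": [[[0,0.0033,0.0018,0,0,0,0],[0,0.0032,0.002,0,0,0,0],[0,0.003,0.0023,0,0,0,0],[0,0.0027,0.0026,0,0,0,0],[0,0,0,0,0,0,0]]]}}

```text
clock: 14.25
ee_pos: [0.4897, -0.1057, 0.1535]
orientation: [0.001, 0.998, 0.062, 0.001]
force: [0.3, -0.3, 2.9]
grip_width: 0.0007
```

```bash
python3 - <<'E'
from h import *
card()
s=vision.grab_frame("side")
crop(s,265,190,80,80,8,"pics/s8c.png",gain=2.6)
E
```

```text
t14.25 p [ 0.4897 -0.1057  0.1535] xang 7.14 zax [ 0.0016 -0.0016 -1.    ] F [ 0.25 -0.27  2.93] M [-0.08  0.1  -0.03] w 0.0007
card frame tcp mm x 1.1 y 50.0 zcage 153.5  Fy_card -0.3 Fz 2.9
```

View pics/s8c.png

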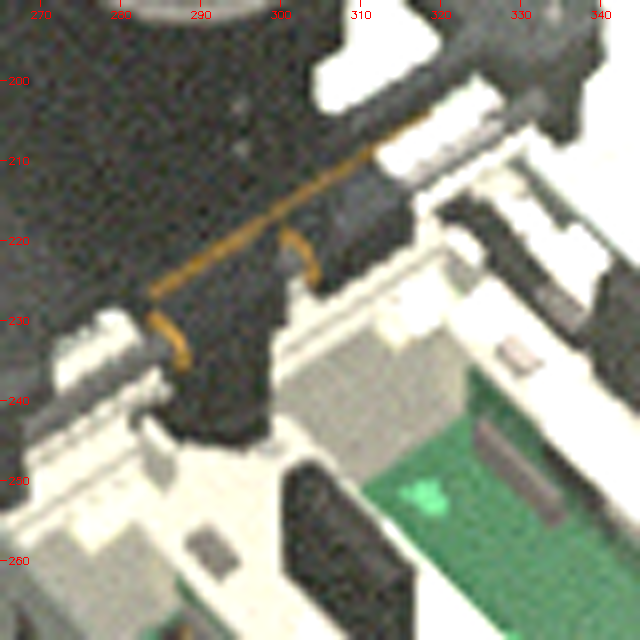

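Call:
{"name": "drive_tool", "arguments": {"steps": [[[0,0.0025,0.0028,0,0,0,0],[0,0.0023,0.003,0,0,0,0],[0,0,0,0,0,0,0]]]}}

```text
clock: 14.6
ee_pos: [0.4902, -0.1104, 0.1475]
orientation: [0.001, 0.998, 0.062, 0.001]
force: [-0.1, -0.9, 2.6]
grip_width: 0.0004
```

```bash
python3 - <<'E'
from h import *
card()
E
```

```text
t14.60 p [ 0.4902 -0.1104  0.1475] xang 7.15 zax [ 0.0013 -0.0015 -1.    ] F [-0.12 -0.95  2.6 ] M [-0.13  0.05  0.03] w 0.0004
card frame tcp mm x 1.0 y 45.3 zcage 147.5  Fy_card -0.9 Fz 2.6
```

Call:
{"name": "drive_tool", "arguments": {"steps": [[[0,0.002,0.0032,0,0,0,0],[0,0.0017,0.0035,0,0,0,0],[0,0,0,0,0,0,0]]]}}

```text
clock: 14.9
ee_pos: [0.4908, -0.1138, 0.1412]
orientation: [0.001, 0.998, 0.062, 0.001]
force: [-0.9, 0.2, 7.0]
grip_width: 0.0002
```

```bash
python3 - <<'E'
from h import *
card()
E
```

```text
t14.90 p [ 0.4908 -0.1138  0.1412] xang 7.14 zax [ 0.0018 -0.0011 -1.    ] F [-0.88  0.21  7.01] M [-0.1   0.06 -0.01] w 0.0002
card frame tcp mm x 1.2 y 41.9 zcage 141.2  Fy_card 0.3 Fz 7.0
```

Call:
{"name": "drive_tool", "arguments": {"steps": [[[-0.001,0,-0.02,0,0,0,0],[0,0,-0.04,0,0,0,0],[0,0.03,0,0,0,0,0],[0,0.035,0,0,0,0,0],[0,0.035,0,0,0,0,0],[0,0.035,0,0,0,0,0],[0,0,0,0,0,0,0],[0,0,0,0,0,0,0]]]}}

```text
clock: 15.7
ee_pos: [0.5051, -0.2475, 0.1998]
orientation: [-0.001, 0.998, 0.061, -0.001]
force: [-0.3, 1.1, -0.0]
grip_width: 0.0002
```

```bash
python3 - <<'E'
from h import *
card()
s=vision.grab_frame("side");t=vision.grab_frame("top")
cv2.imwrite("pics/s9.png",s);cv2.imwrite("pics/t9.png",t)
crop(s,255,190,100,110,6,"pics/s9c.png",gain=2.2)
crop(t,320,170,130,120,5,"pics/t9c.png",gain=2)
E
```

```text
t15.70 p [ 0.5051 -0.2475  0.1998] xang 7.04 zax [-0.0015  0.0014 -1.    ] F [-0.33  1.14 -0.04] M [-0.12  0.07  0.02] w 0.0002
card frame tcp mm x -1.2 y -92.5 zcage 199.8  Fy_card 1.2 Fz -0.0
```

View pics/s9c.png

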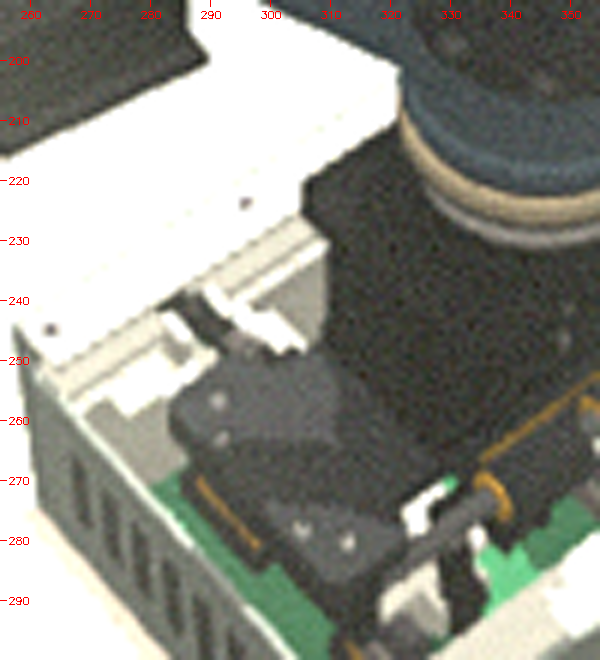

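View pics/t9c.png

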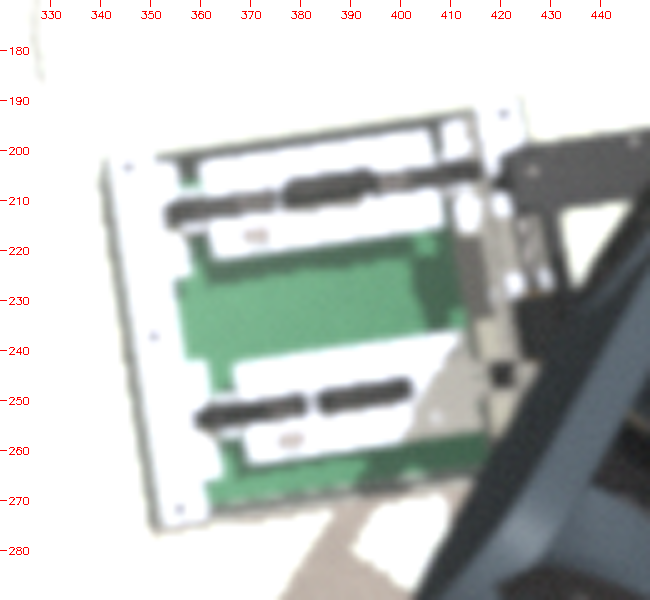

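Call:
{"name": "drive_tool", "arguments": {"steps": [[[0.001,0,0.02,0,0,0,0],[0,0,0.0145,0,0,0,0],[0,-0.007,0,0,0,0,0],[0,-0.006,0,0,0,0,0],[0,-0.0015,0,0,0,0,0],[0,-0.0037,0.0007,0,0,0,0],[0,-0.0037,0.0007,0,0,0,0],[0,-0.0036,0.0013,0,0,0,0],[0,-0.0035,0.0013,0,0,0,0],[0,0,0,0,0,0,0]]]}}

```text
clock: 16.8
ee_pos: [0.5034, -0.2181, 0.1622]
orientation: [0.0, 0.998, 0.062, 0.0]
force: [1.1, -3.2, 1.3]
grip_width: 0.0004
```

```bash
python3 - <<'E'
from h import *
card()
E
```

```text
t16.80 p [ 0.5034 -0.2181  0.1622] xang 7.13 zax [ 7.e-04 -1.e-04 -1.e+00] F [ 1.07 -3.2   1.27] M [-0.49  0.   -0.01] w 0.0004
card frame tcp mm x 0.8 y -63.2 zcage 162.2  Fy_card -3.3 Fz 1.3
```

Call:
{"name": "drive_tool", "arguments": {"steps": [[[-0.0005,-0.0033,0.0018,0,0,0,0],[0,-0.0032,0.002,0,0,0,0],[0,-0.003,0.0023,0,0,0,0],[0,-0.0027,0.0026,0,0,0,0],[0,-0.0025,0.0028,0,0,0,0],[0,-0.0023,0.003,0,0,0,0],[0,0,0,0,0,0,0]]]}}

```text
clock: 17.5
ee_pos: [0.501, -0.2023, 0.1476]
orientation: [0.001, 0.998, 0.062, 0.0]
force: [0.8, -5.7, 2.5]
grip_width: 0.0006
```

```bash
python3 - <<'E'
from h import *
card()
E
```

```text
t17.50 p [ 0.501  -0.2023  0.1476] xang 7.17 zax [ 0.001  -0.0019 -1.    ] F [ 0.83 -5.75  2.5 ] M [-1.08 -0.07  0.02] w 0.0006
card frame tcp mm x 0.4 y -47.2 zcage 147.6  Fy_card -5.8 Fz 2.5
```

```bash
python3 - <<'E'
from h import *
card()
s=vision.grab_frame("side")
cv2.imwrite("pics/s10.png",s)
crop(s,295,210,90,100,6,"pics/s10c.png",gain=2.6)
E
```

```text
t17.50 p [ 0.501  -0.2023  0.1476] xang 7.17 zax [ 0.001  -0.0019 -1.    ] F [ 0.83 -5.75  2.5 ] M [-1.08 -0.07  0.02] w 0.0006
card frame tcp mm x 0.4 y -47.2 zcage 147.6  Fy_card -5.8 Fz 2.5
```

View pics/s10c.png

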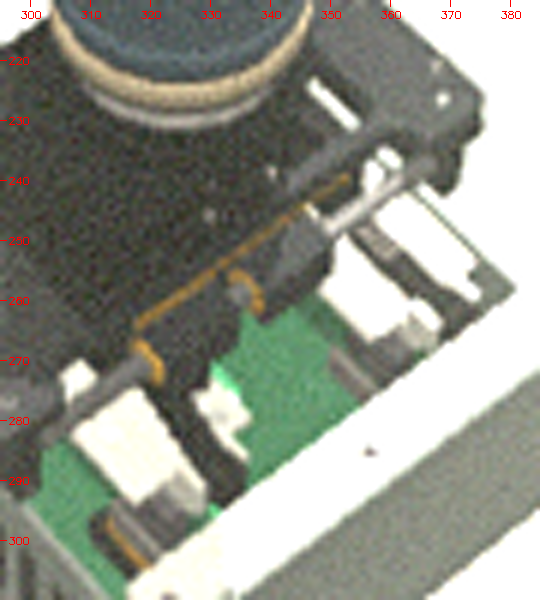

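Call:
{"name": "drive_tool", "arguments": {"steps": [[[0,-0.0005,0.0032,0,0,0,0],[0,-0.0007,0.0034,0,0,0,0],[0,0,0,0,0,0,0]]]}}

```text
clock: 17.85
ee_pos: [0.5007, -0.1999, 0.1415]
orientation: [-0.0, 0.998, 0.062, 0.0]
force: [0.9, -2.6, 5.2]
grip_width: 0.001
```

```bash
python3 - <<'E'
from h import *
card()
E
```

```text
t17.85 p [ 0.5007 -0.1999  0.1415] xang 7.11 zax [ 8.e-04  6.e-04 -1.e+00] F [ 0.89 -2.64  5.22] M [-0.45 -0.1  -0.05] w 0.0010
card frame tcp mm x 0.4 y -44.8 zcage 141.5  Fy_card -2.7 Fz 5.2
```

Call:
{"name": "drive_tool", "arguments": {"steps": [[[0,-0.0007,0.003,0,0,0,0],[0,-0.0005,0.003,0,0,0,0],[0,-0.0003,0.003,0,0,0,0],[0,0,0,0,0,0,0]]]}}

```text
clock: 18.25
ee_pos: [0.5003, -0.1976, 0.1325]
orientation: [-0.001, 0.998, 0.062, 0.0]
force: [0.9, -1.2, 6.0]
grip_width: 0.0008
```

```bash
python3 - <<'E'
from h import *
card()
E
```

```text
t18.25 p [ 0.5003 -0.1976  0.1325] xang 7.11 zax [ 3.0e-04  1.8e-03 -1.0e+00] F [ 0.91 -1.16  6.05] M [-0.17 -0.05  0.02] w 0.0008
card frame tcp mm x 0.2 y -42.5 zcage 132.5  Fy_card -1.3 Fz 6.0
```

Switch to the L lever: up, across, down onto its handle.

Call:
{"name": "drive_tool", "arguments": {"steps": [[[0,0,-0.02,0,0,0,0],[0,0,-0.045,0,0,0,0],[0,-0.03,0,0,0,0,0],[0,-0.03,0,0,0,0,0],[0,-0.024,0,0,0,0,0],[0,0,0.02,0,0,0,0],[0,0,0.03,0,0,0,0],[0,0,0,0,0,0,0]]]}}

```text
clock: 19.05
ee_pos: [0.4854, -0.1121, 0.1436]
orientation: [-0.004, 0.998, 0.062, -0.005]
force: [-0.7, 0.3, 0.8]
grip_width: 0.0004
```

```bash
python3 - <<'E'
from h import *
card()
E
```

```text
t19.05 p [ 0.4854 -0.1121  0.1436] xang 7.15 zax [-0.0109  0.0068 -0.9999] F [-0.66  0.3   0.79] M [-0.02  0.03  0.04] w 0.0004
card frame tcp mm x -3.9 y 44.2 zcage 143.6  Fy_card 0.4 Fz 0.8
```

Call:
{"name": "drive_tool", "arguments": {"steps": [[[0,0.0015,0.002,0,0,0,0],[0,0.0005,0.003,0,0,0,0],[0,0.0005,0.003,0,0,0,0],[0,0.0003,0.003,0,0,0,0],[0,0,0,0,0,0,0]]]}}

```text
clock: 19.55
ee_pos: [0.491, -0.1189, 0.1376]
orientation: [0.001, 0.998, 0.062, 0.001]
force: [-0.9, -0.1, 6.0]
grip_width: 0.0007
```

```bash
python3 - <<'E'
from h import *
card()
E
```

```text
t19.55 p [ 0.491  -0.1189  0.1376] xang 7.09 zax [ 0.0025 -0.001  -1.    ] F [-0.86 -0.08  6.03] M [ 0.03  0.17 -0.03] w 0.0007
card frame tcp mm x 0.8 y 36.8 zcage 137.6  Fy_card 0.0 Fz 6.0
```

Call:
{"name": "drive_tool", "arguments": {"steps": [[[0,-0.0006,0.0025,0,0,0,0],[0,-0.0006,0.003,0,0,0,0],[0,0,0.003,0,0,0,0],[0,0,0,0,0,0,0]]]}}

```text
clock: 19.95
ee_pos: [0.492, -0.1192, 0.1297]
orientation: [0.002, 0.998, 0.062, 0.002]
force: [-0.3, -3.1, 6.3]
grip_width: 0.0007
```

```bash
python3 - <<'E'
from h import *
card()
E
```

```text
t19.95 p [ 0.492  -0.1192  0.1297] xang 7.14 zax [ 0.0051 -0.004  -1.    ] F [-0.28 -3.09  6.26] M [-0.67  0.1   0.02] w 0.0007
card frame tcp mm x 1.7 y 36.4 zcage 129.7  Fy_card -3.0 Fz 6.3
```

Call:
{"name": "drive_tool", "arguments": {"steps": [[[-0.0005,0,0.003,0,0,0,0],[0,0,0.003,0,0,0,0],[0,0,0.002,0,0,0,0],[0,0,0,0,0,0,0]]]}}

```text
clock: 20.35
ee_pos: [0.4919, -0.1194, 0.1218]
orientation: [0.002, 0.998, 0.062, 0.003]
force: [-0.4, -2.7, 6.1]
grip_width: 0.0004
```

```bash
python3 - <<'E'
from h import *
card()
E
```

```text
t20.35 p [ 0.4919 -0.1194  0.1218] xang 7.13 zax [ 0.006  -0.0042 -1.    ] F [-0.4  -2.68  6.08] M [-0.64  0.12  0.04] w 0.0004
card frame tcp mm x 1.6 y 36.2 zcage 121.8  Fy_card -2.6 Fz 6.1
```

Call:
{"name": "drive_tool", "arguments": {"steps": [[[0,0,0.0015,0,0,0,0],[0,0,0.0015,0,0,0,0],[0,0,0,0,0,0,0]]]}}

```text
clock: 20.65
ee_pos: [0.492, -0.1194, 0.1196]
orientation: [0.002, 0.998, 0.062, 0.003]
force: [-2.3, -2.3, 12.4]
grip_width: 0.0003
```

```bash
python3 - <<'E'
from h import *
card()
E
```

```text
t20.65 p [ 0.492  -0.1194  0.1196] xang 7.14 zax [ 0.0063 -0.0044 -1.    ] F [-2.3  -2.32 12.37] M [-0.52  0.32 -0.02] w 0.0003
card frame tcp mm x 1.7 y 36.1 zcage 119.6  Fy_card -2.0 Fz 12.4
```

Call:
{"name": "drive_tool", "arguments": {"steps": [[[0,0,0.001,0,0,0,0],[0,0,0,0,0,0,0]]]}}

```text
clock: 20.85
ee_pos: [0.4921, -0.1194, 0.1193]
orientation: [0.003, 0.998, 0.062, 0.003]
force: [-2.8, -2.0, 18.4]
grip_width: 0.0008
```

```bash
python3 - <<'E'
from h import *
card()
E
```

```text
t20.85 p [ 0.4921 -0.1194  0.1193] xang 7.14 zax [ 0.0068 -0.0047 -1.    ] F [-2.77 -2.01 18.39] M [-0.48  0.53 -0.04] w 0.0008
card frame tcp mm x 1.8 y 36.1 zcage 119.3  Fy_card -1.7 Fz 18.4
```

Call:
{"name": "drive_tool", "arguments": {"steps": [[[-0.0015,0,-0.02,0,0,0,0],[0,0,-0.045,0,0,0,0],[0,0.025,0,0,0,0,0],[0,0.03,0,0,0,0,0],[0,0.023,0,0,0,0,0],[0,0,0,0,0,0,0],[0,0,0.02,0,0,0,0],[0,0,0.02,0,0,0,0],[0,0,0,0,0,0,0],[0,0,0,0,0,0,0]]]}}

```text
clock: 21.85
ee_pos: [0.4975, -0.1941, 0.1408]
orientation: [-0.0, 0.998, 0.062, -0.0]
force: [-0.7, 0.1, -0.1]
grip_width: -0.0003
```

```bash
python3 - <<'E'
from h import *
card()
t=vision.grab_frame("top");s=vision.grab_frame("side")
cv2.imwrite("pics/s11.png",s)
crop(s,255,190,100,110,6,"pics/s11c.png",gain=2.2)
crop(t,320,170,130,120,5,"pics/t11c.png",gain=2)
E
```

```text
t21.85 p [ 0.4975 -0.1941  0.1408] xang 7.14 zax [-6.e-04  7.e-04 -1.e+00] F [-0.66  0.13 -0.08] M [-0.02  0.02  0.04] w -0.0003
card frame tcp mm x -2.1 y -38.6 zcage 140.8  Fy_card 0.2 Fz -0.1
```

View pics/s11c.png

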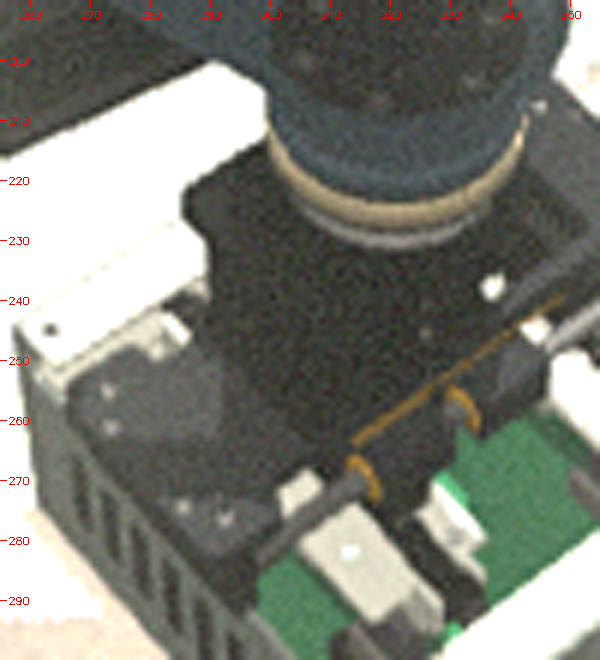

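Call:
{"name": "drive_tool", "arguments": {"steps": [[[0.002,0,0.004,0,0,0,0],[0,0,0.004,0,0,0,0],[0,0,0.003,0,0,0,0],[0,0,0.003,0,0,0,0],[0,0,0,0,0,0,0]]]}}

```text
clock: 22.45
ee_pos: [0.5002, -0.1945, 0.1272]
orientation: [0.0, 0.998, 0.062, 0.001]
force: [-0.1, 0.9, 5.0]
grip_width: 0.0003
```

```bash
python3 - <<'E'
from h import *
card()
E
```

```text
t22.45 p [ 0.5002 -0.1945  0.1272] xang 7.12 zax [ 1.3e-03 -2.0e-04 -1.0e+00] F [-0.11  0.88  5.02] M [ 0.15  0.06 -0.  ] w 0.0003
card frame tcp mm x 0.6 y -39.4 zcage 127.2  Fy_card 0.9 Fz 5.0
```

Call:
{"name": "drive_tool", "arguments": {"steps": [[[0,0,0.002,0,0,0,0],[0,0,0.002,0,0,0,0],[0,0,0.0015,0,0,0,0],[0,0,0,0,0,0,0]]]}}

```text
clock: 22.85
ee_pos: [0.5002, -0.1948, 0.122]
orientation: [0.0, 0.998, 0.062, 0.001]
force: [-0.6, -0.5, 6.2]
grip_width: 0.0003
```

```bash
python3 - <<'E'
from h import *
card()
E
```

```text
t22.85 p [ 0.5002 -0.1948  0.122 ] xang 7.13 zax [ 1.4e-03 -8.0e-04 -1.0e+00] F [-0.55 -0.48  6.24] M [ 0.06  0.18 -0.  ] w 0.0003
card frame tcp mm x 0.5 y -39.6 zcage 122.0  Fy_card -0.4 Fz 6.2
```

Call:
{"name": "drive_tool", "arguments": {"steps": [[[0,0,0.0015,0,0,0,0],[0,0,0.0015,0,0,0,0],[0,0,0,0,0,0,0]]]}}

```text
clock: 23.15
ee_pos: [0.5003, -0.195, 0.1192]
orientation: [0.001, 0.998, 0.062, 0.001]
force: [0.3, -0.9, 7.7]
grip_width: 0.0007
```

```bash
python3 - <<'E'
from h import *
card()
E
```

```text
t23.15 p [ 0.5003 -0.195   0.1192] xang 7.14 zax [ 0.0015 -0.0013 -1.    ] F [ 0.28 -0.85  7.67] M [-0.03  0.24  0.02] w 0.0007
card frame tcp mm x 0.5 y -39.9 zcage 119.2  Fy_card -0.9 Fz 7.7
```

Call:
{"name": "drive_tool", "arguments": {"steps": [[[0,0,0.001,0,0,0,0],[0,0,0.0007,0,0,0,0],[0,0,0,0,0,0,0]]]}}

```text
clock: 23.45
ee_pos: [0.5003, -0.1951, 0.1187]
orientation: [0.001, 0.998, 0.062, 0.001]
force: [-2.9, 1.2, 16.6]
grip_width: 0.0006
```

```bash
python3 - <<'E'
from h import *
card()
E
```

```text
t23.45 p [ 0.5003 -0.1951  0.1187] xang 7.15 zax [ 0.002  -0.0017 -1.    ] F [-2.91  1.19 16.63] M [0.11 0.53 0.01] w 0.0006
card frame tcp mm x 0.6 y -39.9 zcage 118.7  Fy_card 1.5 Fz 16.6
```

Call:
{"name": "drive_tool", "arguments": {"steps": [[[0,0,-0.02,0,0,0,0],[0,0,-0.04,0,0,0,0],[0,-0.025,0,0,0,0,0],[0,-0.03,0,0,0,0,0],[0,-0.0235,0,0,0,0,0],[0,0,0,0,0,0,0],[0,0,0.025,0,0,0,0],[0,0,0.015,0,0,0,0],[0,0,0.01,0,0,0,0],[0,0,0,0,0,0,0],[0,0,0,0,0,0,0]]]}}

```text
clock: 24.55
ee_pos: [0.4902, -0.1172, 0.1264]
orientation: [0.0, 0.998, 0.062, 0.0]
force: [-0.9, -0.1, -0.2]
grip_width: 0.0007
```

```bash
python3 - <<'E'
from h import *
card()
E
```

```text
t24.55 p [ 0.4902 -0.1172  0.1264] xang 7.11 zax [ 2.e-04 -2.e-04 -1.e+00] F [-0.92 -0.07 -0.18] M [-0.08  0.09  0.05] w 0.0007
card frame tcp mm x 0.2 y 38.6 zcage 126.4  Fy_card 0.0 Fz -0.2
```

Call:
{"name": "drive_tool", "arguments": {"steps": [[[0,0,0.002,0,0,0,0],[0,0,0.002,0,0,0,0],[0,0,0.002,0,0,0,0],[0,0,0.001,0,0,0,0],[0,0,0,0,0,0,0]]]}}

```text
clock: 25.05
ee_pos: [0.4903, -0.1168, 0.1202]
orientation: [0.0, 0.998, 0.062, 0.001]
force: [-1.7, 0.2, 5.2]
grip_width: 0.0
```

```bash
python3 - <<'E'
from h import *
card()
E
```

```text
t25.05 p [ 0.4903 -0.1168  0.1202] xang 7.15 zax [ 1.1e-03 -7.0e-04 -1.0e+00] F [-1.73  0.23  5.17] M [-0.11  0.18 -0.07] w 0.0000
card frame tcp mm x 0.3 y 38.9 zcage 120.2  Fy_card 0.4 Fz 5.2
```

Call:
{"name": "drive_tool", "arguments": {"steps": [[[0,0,0.001,0,0,0,0],[0,0,0.001,0,0,0,0],[0,0,0,0,0,0,0]]]}}

```text
clock: 25.35
ee_pos: [0.4904, -0.1167, 0.1188]
orientation: [0.0, 0.998, 0.062, 0.001]
force: [-1.9, 0.1, 10.0]
grip_width: 0.0003
```

```bash
python3 - <<'E'
from h import *
card()
E
```

```text
t25.35 p [ 0.4904 -0.1167  0.1188] xang 7.15 zax [ 1.5e-03 -7.0e-04 -1.0e+00] F [-1.85  0.13  9.96] M [ 0.1   0.35 -0.01] w 0.0003
card frame tcp mm x 0.4 y 39.1 zcage 118.8  Fy_card 0.4 Fz 10.0
```

Call:
{"name": "drive_tool", "arguments": {"steps": [[[0,0,0.0008,0,0,0,0],[0,0,0,0,0,0,0]]]}}

```text
clock: 25.55
ee_pos: [0.4904, -0.1167, 0.1186]
orientation: [0.0, 0.998, 0.062, 0.001]
force: [-1.9, 1.2, 15.5]
grip_width: 0.0003
```

```bash
python3 - <<'E'
from h import *
card()
E
```

```text
t25.55 p [ 0.4904 -0.1167  0.1186] xang 7.15 zax [ 1.8e-03 -8.0e-04 -1.0e+00] F [-1.95  1.2  15.54] M [0.22 0.5  0.04] w 0.0003
card frame tcp mm x 0.5 y 39.1 zcage 118.6  Fy_card 1.4 Fz 15.5
```

Call:
{"name": "drive_tool", "arguments": {"steps": [[[0,0,-0.02,0,0,0,0],[0,0,-0.04,0,0,0,0],[0,0.025,0,0,0,0,0],[0,0.03,0,0,0,0,0],[0,0.0235,0,0,0,0,0],[0,0,0,0,0,0,0],[0,0,0.025,0,0,0,0],[0,0,0.015,0,0,0,0],[0,0,0.01,0,0,0,0],[0,0,0.004,0,0,0,0],[0,0,0.003,0,0,0,0],[0,0,0,0,0,0,0]]]}}

```text
clock: 26.75
ee_pos: [0.4999, -0.1943, 0.1197]
orientation: [0.0, 0.998, 0.062, 0.0]
force: [0.1, -0.4, 0.1]
grip_width: 0.0002
```

```bash
python3 - <<'E'
from h import *
card()
E
```

```text
t26.75 p [ 0.4999 -0.1943  0.1197] xang 7.15 zax [ 3.e-04 -1.e-04 -1.e+00] F [ 0.14 -0.38  0.15] M [-0.07  0.06  0.01] w 0.0002
card frame tcp mm x 0.2 y -39.2 zcage 119.7  Fy_card -0.4 Fz 0.1
```

Call:
{"name": "drive_tool", "arguments": {"steps": [[[0,0,0.001,0,0,0,0],[0,0,0.0008,0,0,0,0],[0,0,0,0,0,0,0]]]}}

```text
clock: 27.05
ee_pos: [0.5002, -0.1947, 0.119]
orientation: [0.0, 0.998, 0.062, 0.001]
force: [-0.7, 0.3, 5.2]
grip_width: 0.0007
```

```bash
python3 - <<'E'
from h import *
card()
E
```

```text
t27.05 p [ 0.5002 -0.1947  0.119 ] xang 7.13 zax [ 1.6e-03 -8.0e-04 -1.0e+00] F [-0.68  0.25  5.19] M [ 0.08  0.22 -0.  ] w 0.0007
card frame tcp mm x 0.5 y -39.5 zcage 119.0  Fy_card 0.3 Fz 5.2
```

Call:
{"name": "drive_tool", "arguments": {"steps": [[[0,0,0.0008,0,0,0,0],[0,0,0.0004,0,0,0,0],[0,0,0,0,0,0,0]]]}}

```text
clock: 27.35
ee_pos: [0.5002, -0.1947, 0.1188]
orientation: [0.001, 0.998, 0.062, 0.001]
force: [-2.1, 0.7, 12.3]
grip_width: 0.0006
```

```bash
python3 - <<'E'
from h import *
card()
E
```

```text
t27.35 p [ 0.5002 -0.1947  0.1188] xang 7.13 zax [ 0.002  -0.0011 -1.    ] F [-2.05  0.65 12.35] M [0.27 0.4  0.02] w 0.0006
card frame tcp mm x 0.5 y -39.6 zcage 118.8  Fy_card 0.9 Fz 12.3
```

Both levers are at a firm stop (stiff, about 118.7 mm). I'll retract clear and look.

Call:
{"name": "drive_tool", "arguments": {"steps": [[[0,0,-0.02,0,0,0,0],[0,0,-0.04,0,0,0,0],[0,0,-0.045,0,0,0,0],[0,-0.04,0,0,0,0,0],[0,-0.045,0,0,0,0,0],[0,-0.045,0,0,0,0,0],[0,-0.045,0,0,0,0,0],[0,-0.045,0,0,0,0,0],[0,-0.045,0,0,0,0,0],[0,-0.045,0,0,0,0,0],[0,-0.045,0,0,0,0,0],[0,-0.03,0,0,0,0,0],[0,0,0,0,0,0,0],[0,0,0,0,0,0,0]]]}}

```text
clock: 28.75
ee_pos: [0.4517, 0.1879, 0.2218]
orientation: [0.0, 0.998, 0.063, 0.0]
force: [0.1, -0.7, 0.2]
grip_width: 0.0004
```

```bash
python3 - <<'E'
from h import *
card()
s=vision.grab_frame("side");t=vision.grab_frame("top")
cv2.imwrite("pics/s12.png",s);cv2.imwrite("pics/t12.png",t)
crop(s,255,190,140,135,5,"pics/s12c.png",gain=2.0)
crop(t,335,180,105,100,6,"pics/t12c.png",gain=1.8)
E
```

```text
t28.75 p [0.4517 0.1879 0.2218] xang 7.26 zax [ 7.e-04 -4.e-04 -1.e+00] F [ 0.06 -0.72  0.24] M [-0.08  0.03  0.02] w 0.0004
card frame tcp mm x -0.1 y 346.1 zcage 221.8  Fy_card -0.7 Fz 0.2
```

View pics/s12c.png

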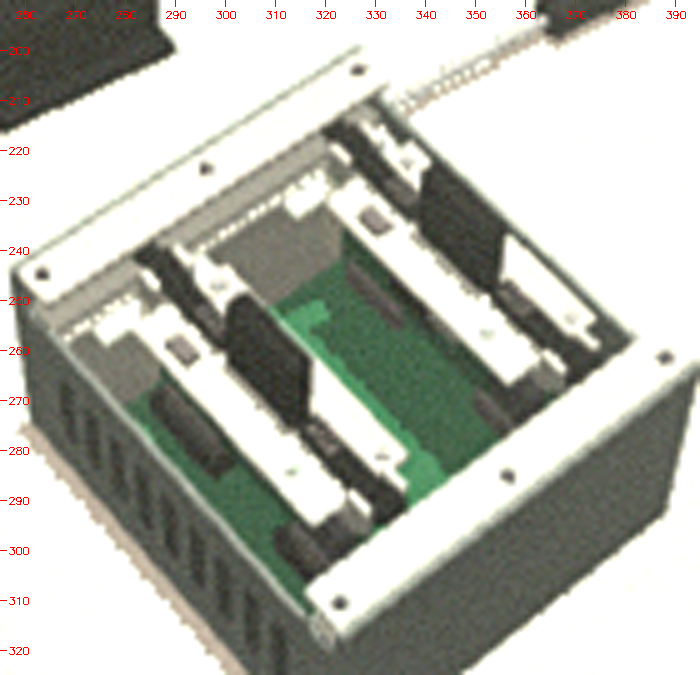

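View pics/t12c.png

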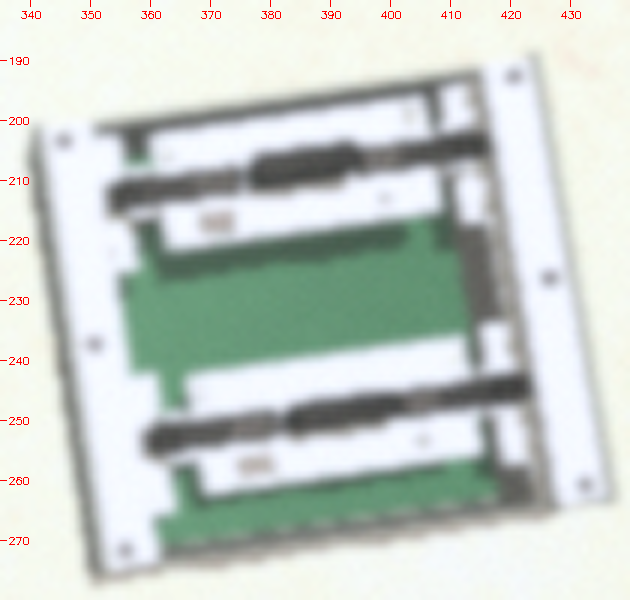

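View pics/t12.png

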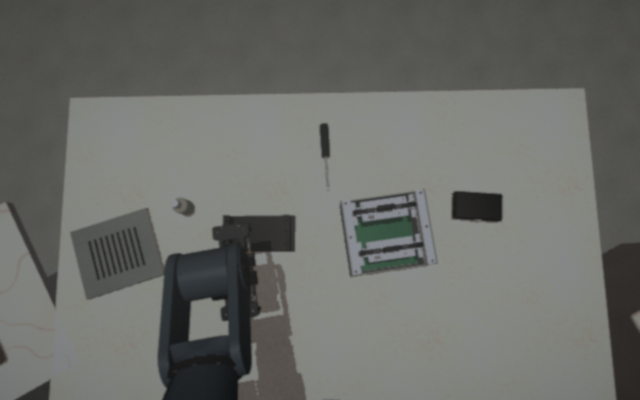

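```bash
python3 -c "
from cell import workorder
print(workorder.job_done())"
```

```text
the job is handed in; nothing more can be done
None
```

The spare card is fitted in the empty bay and both ejector levers lie flat. I handed the job in at about 29 s of the 67 s allowed.

- **Fitting:** I lifted the card out of the stand and slid it down the guide slots. Sideways forces while it went in called for a correction of about 2 mm. It rested on its sockets at the expected height, about 145 mm, under about 6 N, well below the 20 N that moves the contacts. Then I let go.
- **Levers:** I swung them in turn: +y part way, −y part way, then +y shut, −y shut, and both pressed once more at the end. Both handles stopped at 118.6 to 118.8 mm; a fully home card should give 118.5 mm. The highest force was about 18 N, for a moment, when the +y lever reached its stop.
- **Last pictures:** The card, its grip and both levers look the same as on the fitted card, facing the same way, with both levers flat. Nothing else on the desk appears to have moved, and the arm was clear.

I couldn't read the contact travel directly. That the card is fully home rests on the lever heights and the pictures, which resolve only about 3 mm per pixel. The two cameras disagreed by about 3 mm along y, so I placed the card by the top camera and by touch.

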